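# Pour the honing stone out of its tall pot and turn its yellow face up

### The job

The six-sided honing stone stands too deep in the tall square wooden pot to be gripped. Tip the pot over onto its side, then raise its closed end so that the stone slides out low onto the black bench mat, and take the empty pot off the mat and leave it on the bare bench (lying or standing). Then roll the stone until its yellow flat faces straight up, leaving it lying on the mat, and do not disturb the crock of tools, the carved panel or the mallet.

Things in the scene. Friction and masses are not known exactly. Their poses are not given: they have to be found in the camera images.
- pot: loose square pot of pale wood, dark bands near both ends, 62 x 62 mm outside, 170 mm tall, walls and floor 6 mm (inside 50 x 50 mm), 0.25 kg. Starts upright on the bench, left or right (in y) of the mat, side faces within 0.25 rad of world x and y. Origin: centre of the underside of its floor (closed end); z runs to the mouth; x, y normal to its sides. Lying, its axis is 31 mm above its support.
- pot_mouth (a point): centre of the pot's open mouth, 170 mm from the origin along the pot's z axis
- pot_middle (a point): centre of the pot, 85 mm from the origin along the pot's z axis
- stone: grey hexagonal prism 110 mm long, 32 mm across flats, 37 over corners, 0.25 kg; one long flat is yellow. Starts on end in the pot, at any turn, top 54 mm below the rim. Friction with pot, mat 0.5 to 0.7. Origin: its centre; x along its length, z out through the yellow flat. Pushed forward and a little up, high on a side, it rolls 1/6 turn (18.5 mm) over its far edge; pushed level it may slide.
- mat: black bench mat with a brown line just inside its edge, fixed, flat, 300 mm along its x axis, 280 mm along its y axis, 3 mm thick; origin: centre of its underside, on the bench; turned at most 0.12 rad from the world axes
- crock: bystander: round copper-coloured crock, 86 mm wide and 130 mm tall, with four long tools standing in it to 190 mm, on the other side of the mat from the pot; origin: centre of its underside
- panel: bystander: carved pale wooden panel 90 x 180 x 22 mm lying on the bench beyond the mat; origin: centre of its underside
- mallet: bystander: wooden mallet about 220 mm long, 64 mm high, lying on the bench beyond the mat; origin: on the bench under its middle, where handle meets head
Mind the look-alikes: they are no part of the job. There is more than one size of the stone; the job needs the middle-sized.

How it is judged:
On the way, in this order (a step that is already met when the one before it is completed fails the run):
1. the pot has been tipped onto its side, with the stone still in it (angle between pot's own z axis and vertical above 1.35 rad and z of stone in the frame of pot below 0.19 m and height (world z) of pot_middle below 0.06 m), for 0.1 s.
2. the closed end of the pot is raised, its mouth pointing at least 10 degrees downward, and the stone has slid more than half out of the mouth (angle between pot's own z axis and vertical above 1.745 rad and z of stone in the frame of pot above 0.17 m).
At the end, for the whole second after the job is handed in: the stone lies at rest on the mat, yellow flat up within 0.15 rad, its centre at least 10 mm inside the mat's edges and less than 27 mm above the bench; the pot is at rest on the bench, not touching the stone, its middle at least 20 mm outside the mat's edges (angle between stone's own z axis and vertical below 0.15 rad and x of stone in the frame of mat between -0.14 and 0.14 m and y of stone in the frame of mat between -0.13 and 0.13 m and height (world z) of stone below 0.027 m and (x of pot_middle in the frame of mat above 0.17 m or x of pot_middle in the frame of mat below -0.17 m or y of pot_middle in the frame of mat above 0.16 m or y of pot_middle in the frame of mat below -0.16 m) and height (world z) of pot_middle below 0.1 m and contact force between stone and pot below 0.05 N and linear speed of each of stone, pot below 0.02 m/s).
It fails at once if the stone is carried high or dropped: its centre rises more than 200 mm above the bench (height (world z) of stone above 0.2 m).
It fails at once if the crock is moved more than 30 mm or tipped (distance of crock from where it was at the start of the episode above 0.03 m or angle between crock's own z axis and vertical above 0.3 rad).
It fails at once if the panel or the mallet is moved more than 30 mm (distance of any of panel, mallet from where it was at the start of the episode above 0.03 m).
It also fails if it takes over 67 s, if anything falls off the work surface, if the arm or the gripper's body presses on something with over 40 N, if the wrist force passes 120 N, or if a joint passes its speed limit or range.

### The arm

A 6-joint arm with a two-finger parallel gripper is mounted at the origin on the work surface. World frame = base frame: x ahead of the robot, y to its left, z up, the work surface at z = 0. Lengths are in m, angles in rad, forces in N, time in s.
With the tool pointing down it reaches from about 0.3 to 0.875 m from the base axis. Payload 6.4 kg.
Tool frame: the origin (TCP) lies between the finger pads; the fingertips stand 19 mm ahead of it and the grasp point (between the pads) is the TCP (ctrl.tips_ahead is the z of the fingertips in the tool frame, in m); z points along the fingers, y is the line along which they close (so a half turn about z gives the same grasp; the last joint's range is limited). The gripper opens to 85 mm and grips with 20 to 120 N. Pads are 22 mm wide; open, the fingers measure 114 mm over their backs; the gripper's body (76 mm by 85 mm) begins 54 mm behind the grasp point. The pads swing forward as they close: fully open they stand 13 mm farther back than shut.
Start: joints at [-1.539, 0.181, 1.607, -0, 1.354, -0.206], TCP at [0.135, -0.559, 0.215] pointing down, gripper open.
Joint ranges: [-2.99, 2.99], [-0.89, 2.07], [0.3, 2.58], [-1.14, 4.28], [0, 2.63], [-3.12, 3.12]. Speed limits (rad/s): [2.57, 2.57, 3.01, 3.14, 3.14, 3.14].

### API

Orientations are given as a unit quaternion [w, x, y, z].
In Python, from bench import readout, vision, ctrl gives the robot as it stands.
- The arm moves only by the tool play_rows, never from a script. Its arguments are lists of equal length, an entry for each row: "xyz": the shift along the tool's x, y, z in mm, a list of three; "rot": the turn, a rotation vector about the tool's x, y, z in rad, a list of three; "grip": the opening, from 0 (shut) to 1 (fully open). In form: {"xyz": [[x, y, z], ...], "rot": [[rx, ry, rz], ...], "grip": [grip, ...]}. A call has exactly 10 rows; each row is the pose to reach, as a shift and turn from the pose commanded when the call began, along the tool's axes at that moment; what a row does not reach only later rows make up. A row lasts 1/8 s, in which the tool goes at most 62.5 mm and 10.7 degrees, less where a joint would pass 70% of its speed; a pose out of reach is approached as far as the arm can. A call with a gripper value outside its range is refused whole. The fingers move at their own pace and stop on an object; the grip force is fixed at half the most. Time passes only in rows, so rows that repeat a pose let the fingers close, or fill a call up. It gives the time, the measured TCP pose, the force, the opening and the grip force at its end, in the units of the state.
- readout.get_obs(): the state, without advancing time (a new reading comes with each control period).
- vision.camera(name): name is "side" or "top" or "wrist"; returns a dict with "color" (384x512x3 uint8, red, green, blue), "depth" (384x512 float32, m along the optical axis (not along the pixel's ray), 0 where there is no reading), "camera_matrix" (3x3 intrinsics, pixels), "extrinsics" (4x4, takes a point from camera to world coordinates); the wrist camera has in their place "hand_eye" (4x4, takes a point from camera to tool coordinates, whose origin is the TCP and whose axes are the flange's). Camera axes: x right, y down, z forward; pixel columns grow to the right and rows downward; lengths in m; the calibration is good to about 2 mm. A picture is of the moment at which its call begins: read the wrist's pose just before it.
- ctrl.hand_in(): hands the job in; it is judged then, once.
The state is a dict: "time_s": time; "q": joint angles; "dq": joint speeds; "joint_efforts": joint torques, N m; "eef_pos": TCP position; "eef_rot": TCP orientation; "wrist_force": force on the tool from outside, world axes, zero at the start; "torque": the same for the moment, N m; "opening": opening from 0.0 (shut) to 1.0 (fully open); "grasp_force": force on a finger pad.
Only numpy, scipy, OpenCV 4.12 (cv2) and the standard library are available. Lean on these libraries where they do the work, as an engineer would, in place of code of your own. Each camera call takes 0.05 s, during which the arm holds its last target. There are 200 camera calls.

## Working session

There is one attempt and no reset: what is moved stays moved. The work goes in short steps, Python scripts to look and compute and a tool call to move; the robot and the scene stay as the last step left them, time stands still between calls to the robot, and variables do not carry over. Pictures are saved under pics/ and viewed, at most 10 in all, crops included, and the job is handed in when it is done.

Besides the shell and the picture viewer there is one more tool, called after "Request:" by a JSON object that holds its "fn" and its "kwargs". play_rows: Moves the arm, as the interface text tells. Its arguments: {"type":"object","properties":{"xyz":{"type":"array","items":{"type":"array","items":{"type":"number"}}},"rot":{"type":"array","items":{"type":"array","items":{"type":"number"}}},"grip":{"type":"array","items":{"type":"number"}}},"required":["xyz","rot","grip"]}

```bash
ls; mkdir -p pics; python3 - <<'E'
from bench import readout, vision, ctrl
import cv2,numpy as np
o=readout.get_obs();print({k:np.round(v,3) for k,v in o.items()})
ims=[]
for n in("top","side"):
    c=vision.camera(n);np.savez(f"pics/{n}0.npz",**c)
    print(n,np.round(c["camera_matrix"],1).tolist(),np.round(c["extrinsics"],3).tolist())
    ims.append(cv2.cvtColor(c["color"],cv2.COLOR_RGB2BGR))
cv2.imwrite("pics/top0.png",ims[0]);cv2.imwrite("pics/side0.png",ims[1])
E
```

```text
pics
{'time_s': np.float64(0.0), 'q': array([-1.539,  0.181,  1.608, -0.   ,  1.354, -0.206]), 'dq': array([-0.001, -0.001, -0.001, -0.001, -0.   ,  0.   ]), 'joint_efforts': array([ 1.0000e-03, -4.4487e+01, -3.5134e+01, -0.0000e+00,  9.0000e-03,
        0.0000e+00]), 'eef_pos': array([ 0.135, -0.558,  0.214]), 'eef_rot': array([-0.001,  0.993,  0.119,  0.   ]), 'wrist_force': array([-1.249, -0.022, -0.78 ]), 'torque': array([-0.003,  0.009,  0.018]), 'grasp_force': np.float64(0.0), 'opening': np.float64(1.002)}
top [[440.2, 0.0, 244.7], [0.0, 440.2, 196.0], [0.0, 0.0, 1.0]] [[-0.045, -0.975, 0.217, 0.467], [-0.999, 0.044, -0.01, -0.004], [0.0, -0.217, -0.976, 0.939], [0.0, 0.0, 0.0, 1.0]]
side [[414.7, 0.0, 244.8], [0.0, 414.7, 193.5], [0.0, 0.0, 1.0]] [[-0.812, -0.363, 0.457, 0.252], [-0.583, 0.512, -0.63, 0.511], [-0.005, -0.778, -0.628, 0.667], [0.0, 0.0, 0.0, 1.0]]
```

View pics/top0.png

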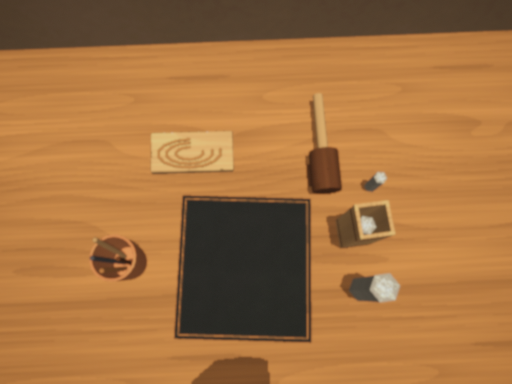

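View pics/side0.png

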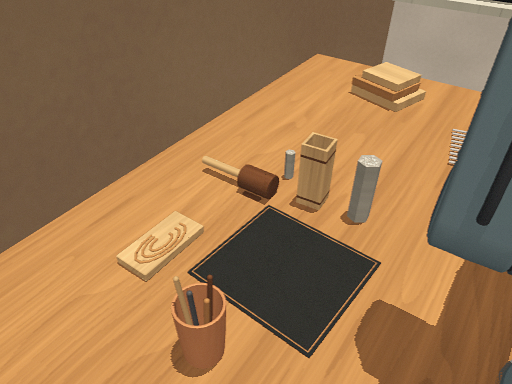

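The pot is at top (372,220), right of the mat, with the middle-sized stone inside it at (368,226). The look-alike stones are the small one at top (379,177) and the big one at (384,288), both standing loose on the bench. The crock is at (114,257), the panel at (192,152) and the mallet at (325,165). I'll use the stone inside the pot. Next I measure the poses and take a close crop to check that choice.

```bash
cat > h.py <<'E'
from bench import readout, vision, ctrl
import cv2,numpy as np
from scipy.spatial.transform import Rotation as R
def cloud(c):
    d=c["depth"];K=c["camera_matrix"];v,u=np.indices(d.shape)
    p=np.stack([(u-K[0,2])/K[0,0]*d,(v-K[1,2])/K[1,1]*d,d],-1)
    T=c["extrinsics"];P=p@T[:3,:3].T+T[:3,3];P[d<=0]=np.nan;return P
def rect(pts):
    r=cv2.minAreaRect((pts[:,:2]*1000).astype(np.float32));return np.round(cv2.boxPoints(r)).tolist(),np.round(r[0]),np.round(r[1]),round(r[2],1)
def pose():
    o=readout.get_obs();q=o["eef_rot"];return o["eef_pos"],R.from_quat([q[1],q[2],q[3],q[0]]),o
def delta(p,M):
    """tool-frame shift mm and rotvec from present to target world pos p, rotation matrix M"""
    x,r,o=pose();t=R.from_matrix(M)
    print("xyz",np.round(r.inv().apply(np.array(p)-x)*1000,1),"rot",np.round((r.inv()*t).as_rotvec(),3))
E
python3 - <<'E'
from h import *
c=dict(np.load("pics/top0.npz"));P=cloud(c);im=c["color"]
z=P[...,2];print("bench z",np.nanmedian(z))
def box(a,b,c0,d,zl,zh):
    Q=P[a:b,c0:d].reshape(-1,3);return Q[(Q[:,2]>zl)&(Q[:,2]<zh)]
print("rim",rect(box(195,245,345,400,.155,.185)))
print("big",rect(box(265,305,362,405,.02,.25)),np.nanmax(z[265:305,362:405]))
b=box(265,305,362,405,.02,.25);print("bigtop",rect(b[b[:,2]>b[:,2].max()-.01]))
b=box(165,192,370,390,.02,.2);print("small",rect(b),b[:,2].max())
print("mallet",rect(box(90,195,305,345,.012,.1)));print("panel",rect(box(128,176,148,236,.012,.1)));print("crock",rect(box(230,285,85,142,.06,.2)))
m=(im.max(-1)<45).astype(np.uint8);m[:190]=0;m[345:]=0;m[:,:170]=0;m[:,318:]=0
cn=max(cv2.findContours(m,0,1)[0],key=cv2.contourArea);Q=P[cn[:,0,1],cn[:,0,0]];print("mat",rect(Q))
cv2.imwrite("pics/crop0.png",cv2.cvtColor(cv2.resize(im[160:310,340:410],None,fx=4,fy=4,interpolation=2),cv2.COLOR_RGB2BGR))
E
```

```text
bench z -0.0014569946253676358
rim ([[551.0, -209.0], [556.0, -273.0], [618.0, -268.0], [613.0, -204.0]], array([ 585., -238.]), array([62., 63.]), 4.6)
big ([[441.0, -222.0], [446.0, -275.0], [492.0, -271.0], [487.0, -218.0]], array([ 466., -246.]), array([46., 53.]), 5.5) 0.1619905976601449
bigtop ([[441.0, -222.0], [446.0, -275.0], [492.0, -271.0], [487.0, -218.0]], array([ 466., -247.]), array([46., 53.]), 5.4)
small ([[667.0, -288.0], [685.0, -305.0], [701.0, -287.0], [682.0, -271.0]], array([ 684., -288.]), array([23., 25.]), 48.4) 0.08034789945262277
mallet ([[669.0, -154.0], [670.0, -218.0], [891.0, -216.0], [891.0, -152.0]], array([ 780., -185.]), array([221.,  63.]), 0.5)
panel ([[729.0, 10.0], [821.0, 9.0], [823.0, 189.0], [731.0, 190.0]], array([776.,  99.]), array([180.,  91.]), 89.3)
crock ([[485.0, 218.0], [559.0, 178.0], [599.0, 253.0], [525.0, 293.0]], array([542., 235.]), array([85., 84.]), 61.6)
mat ([[nan, nan], [nan, nan], [nan, nan], [nan, nan]], array([nan, nan]), array([0., 0.]), 0.0)
```

View pics/crop0.png

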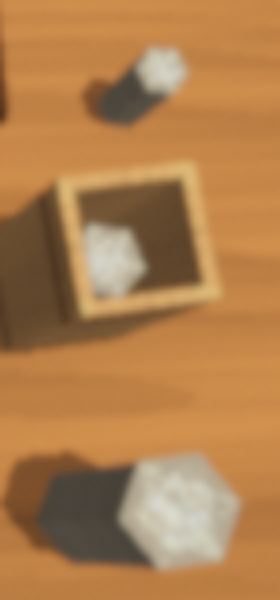

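The crop confirms that the middle-sized stone is the one in the pot at crop (112,262). The small stone at (162,70) and the big one at (180,512) stand outside. I'll grip the pot tilted from the mat side, with fingers closing along x.

```bash
cat >> h.py <<'E'
def Mt(phi,yaw):
    """phi deg: 0 level pointing -y, 90 down, tool y along +x; then turned by yaw deg about z"""
    f=np.radians(phi);z=np.array([0,-np.cos(f),-np.sin(f)]);y=np.array([1.,0,0]);M=np.stack([np.cross(y,z),y,z],1)
    return R.from_euler("z",yaw,degrees=True).as_matrix()@M
def ray(c,u,v,z):
    K=c["camera_matrix"];T=c["extrinsics"];d=T[:3,:3]@np.array([(u-K[0,2])/K[0,0],(v-K[1,2])/K[1,1],1]);return T[:3,3]+d*(z-T[2,3])/d[2]
E
python3 - <<'E'
from h import *
c=dict(np.load("pics/top0.npz"));im=c["color"].astype(int)
m=(im.max(-1)<50).astype(np.uint8);m[:190]=0;m[345:]=0;m[:,:170]=0;m[:,318:]=0
cn=max(cv2.findContours(m,0,1)[0],key=cv2.contourArea)
Q=np.array([ray(c,u,v,.003) for u,v in cn[:,0]]);print("mat",rect(Q))
delta([.56,-.07,.32],Mt(40,4.6))
E
```

```text
mat ([[379.0, -121.0], [650.0, -141.0], [669.0, 110.0], [398.0, 130.0]], array([524.,  -5.]), array([252., 272.]), 85.8)
xyz [ 527.7 -374.7 -105.3] rot [-0.615 -0.72  -1.316]
```

Request:
{"fn": "play_rows", "kwargs": {"xyz": [[0, 0, -60], [20, -15, -105], [80, -55, -105], [140, -100, -105], [200, -140, -105], [260, -185, -105], [320, -225, -105], [380, -270, -105], [440, -310, -105], [500, -355, -105]], "rot": [[0, 0, 0], [-0.06, -0.07, -0.13], [-0.12, -0.14, -0.26], [-0.19, -0.22, -0.4], [-0.26, -0.3, -0.55], [-0.33, -0.39, -0.7], [-0.4, -0.47, -0.86], [-0.47, -0.55, -1.0], [-0.54, -0.63, -1.16], [-0.615, -0.72, -1.316]], "grip": [1, 1, 1, 1, 1, 1, 1, 1, 1, 1]}}

```text
time_s: 1.35
eef_pos: [0.4817, -0.1609, 0.32]
eef_rot: [0.311, 0.616, 0.665, -0.286]
wrist_force: [0.8, -2.3, 0.5]
opening: 1.0
grasp_force: 0.0
```

```bash
python3 - <<'E'
from h import *
x,r,o=pose();print(np.round(x,3),np.round(r.as_matrix(),2).tolist(),np.round(o["q"],2))
d=R.from_euler("z",4.6,degrees=True).as_matrix()
for off,h in((.09,.20),(.012,.128)): delta(np.array([.585,-.238,0])+d@[0,off,h],Mt(40,4.6))
E
```

```text
[ 0.482 -0.161  0.32 ] [[-0.05, 1.0, 0.06], [0.64, 0.08, -0.76], [-0.77, 0.0, -0.64]] [-0.05 -0.04  1.88 -0.9   1.31  0.13]
xyz [95.4 96.3 73.5] rot [-0.    -0.001 -0.005]
xyz [100.3  96.3 179.6] rot [-0.    -0.001 -0.005]
```

Request:
{"fn": "play_rows", "kwargs": {"xyz": [[25, 50, 10], [50, 96, 20], [95, 96, 60], [95, 96, 73], [95, 96, 73], [95, 96, 73], [95, 96, 73], [95, 96, 73], [95, 96, 73], [95, 96, 73]], "rot": [[0, 0, 0], [0, 0, 0], [0, 0, 0], [0, 0, 0], [0, 0, 0], [0, 0, 0], [0, 0, 0], [0, 0, 0], [0, 0, 0], [0, 0, 0]], "grip": [1, 1, 1, 1, 1, 1, 1, 1, 1, 1]}}

```text
time_s: 2.6
eef_pos: [0.5763, -0.1506, 0.2006]
eef_rot: [0.309, 0.619, 0.663, -0.285]
wrist_force: [-0.1, -0.3, -0.1]
opening: 0.998
grasp_force: 0.0
```

```bash
python3 - <<'E'
from h import *
x,r,o=pose();print(np.round(x,3),np.round(o["q"],2))
d=R.from_euler("z",4.6,degrees=True).as_matrix()
delta(np.array([.585,-.238,0])+d@[0,.012,.128],Mt(40,4.6))
c=vision.camera("wrist");cv2.imwrite("pics/w1.png",cv2.cvtColor(c["color"],cv2.COLOR_RGB2BGR))
E
```

```text
[ 0.576 -0.151  0.201] [-0.02  0.32  1.73 -0.95  1.2   0.33]
xyz [  6.5   2.  104.8] rot [-0.004 -0.004 -0.01 ]
```

View pics/w1.png

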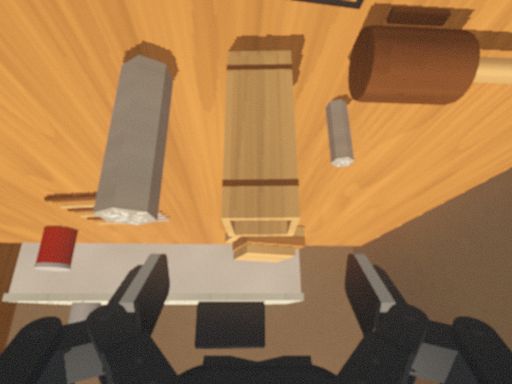

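The wrist view shows the pot centred at column 262, between fingers whose midpoint is about 258. The big stone at (135,140) and the mallet at (415,65) are clear. I go in and close.

Request:
{"fn": "play_rows", "kwargs": {"xyz": [[3, 1, 25], [5, 2, 55], [6, 2, 85], [6, 2, 105], [6, 2, 105], [6, 2, 105], [6, 2, 105], [6, 2, 105], [6, 2, 105], [6, 2, 105]], "rot": [[0, 0, 0], [0, 0, 0], [0, 0, 0], [0, 0, 0], [0, 0, 0], [0, 0, 0], [0, 0, 0], [0, 0, 0], [0, 0, 0], [0, 0, 0]], "grip": [1, 1, 1, 1, 1, 0.4, 0.4, 0.4, 0.4, 0.4]}}

```text
time_s: 3.9
eef_pos: [0.5849, -0.2261, 0.1299]
eef_rot: [0.311, 0.619, 0.663, -0.285]
wrist_force: [-1.7, 2.8, 6.3]
opening: 0.694
grasp_force: 62.8
```

Pot is gripped. Compute the tip move.

```bash
python3 - <<'E'
from h import *
x,r,o=pose();d=R.from_euler("z",4.6,degrees=True).as_matrix()
for p,f in(([.585,-.226,.155],40),([.585,-.25,.14],70),([.585,-.28,.11],95),([.585,-.30,.07],115),([.585,-.30,.045],130)): delta(p,Mt(f,4.6))
E
```

```text
xyz [-19.2   0.3 -16.3] rot [-0.002 -0.003 -0.011]
xyz [-23.2  -1.6  11.7] rot [ 0.001  0.521 -0.011]
xyz [-19.5  -3.9  53.9] rot [ 0.003  0.957 -0.011]
xyz [-1.8 -5.6 94.9] rot [ 0.005  1.306 -0.011]
xyz [ 17.3  -5.8 111.1] rot [ 0.007  1.568 -0.01 ]
```

Request:
{"fn": "play_rows", "kwargs": {"xyz": [[-10, 0, -8], [-19, 0, -16], [-21, -1, -7], [-22, -1, 2], [-23, -2, 12], [-22, -2, 25], [-21, -3, 40], [-19, -4, 54], [-11, -5, 75], [-6, -5, 86]], "rot": [[0, 0, 0], [0, 0.05, 0], [0, 0.2, 0], [0, 0.36, 0], [0, 0.52, 0], [0, 0.67, 0], [0, 0.81, 0], [0, 0.96, 0], [0, 1.1, 0], [0, 1.21, 0]], "grip": [0.4, 0.4, 0.4, 0.4, 0.4, 0.4, 0.4, 0.4, 0.4, 0.4]}}

```text
time_s: 5.15
eef_pos: [0.5855, -0.3008, 0.0802]
eef_rot: [-0.12, 0.672, 0.721, 0.119]
wrist_force: [0.2, -2.9, -0.1]
opening: 0.684
grasp_force: 66.2
```

```bash
python3 - <<'E'
from h import *
x,r,o=pose();print(np.round(o["q"],2))
delta([.585,-.30,.06],Mt(122,4.6));delta([.585,-.30,.045],Mt(130,4.6));delta([.585,-.30,.041],Mt(130,4.6))
E
```

```text
[-0.77  0.64  1.3   0.23  1.45 -0.9 ]
xyz [-5.9 -0.6 19.4] rot [ 0.014  0.22  -0.006]
xyz [-10.9  -0.8  33.5] rot [ 0.015  0.36  -0.005]
xyz [-12.2  -0.8  37.3] rot [ 0.015  0.36  -0.005]
```

Request:
{"fn": "play_rows", "kwargs": {"xyz": [[-1, 0, 6], [-4, 0, 13], [-7, -1, 22], [-11, -1, 33], [-11, -1, 34], [-11, -1, 34], [-11, -1, 34], [-11, -1, 34], [-11, -1, 34], [-11, -1, 34]], "rot": [[0, 0.09, 0], [0, 0.18, 0], [0, 0.27, 0], [0, 0.36, 0], [0, 0.36, 0], [0, 0.36, 0], [0, 0.36, 0], [0, 0.36, 0], [0, 0.36, 0], [0, 0.36, 0]], "grip": [0.4, 0.4, 0.4, 0.4, 0.4, 0.4, 1, 1, 1, 1]}}

```text
time_s: 6.4
eef_pos: [0.5832, -0.2951, 0.0412]
eef_rot: [-0.25, 0.64, 0.688, 0.236]
wrist_force: [-0.7, -0.3, 0.3]
opening: 1.0
grasp_force: 0.0
```

```bash
python3 - <<'E'
from h import *
x,r,o=pose();print(np.round(o["q"],2))
c=vision.camera("side");np.savez("pics/side1.npz",**c);cv2.imwrite("pics/s1.png",cv2.cvtColor(c["color"],cv2.COLOR_RGB2BGR))
c=vision.camera("top");np.savez("pics/top1.npz",**c)
E
```

```text
[-0.86  0.9   1.09  0.41  1.73 -0.99]
```

View pics/s1.png

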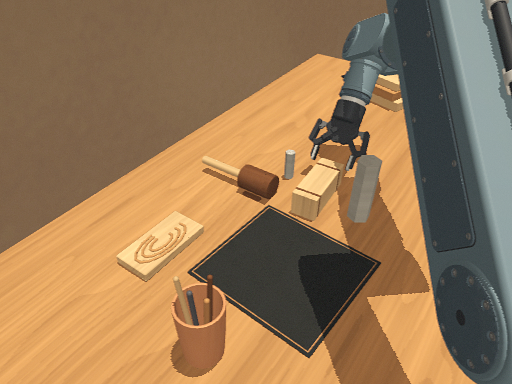

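The pot lies with its closed end (about (308,215)) toward the mat. The open gripper is over its mouth end. I retract and regrip near the closed end from above.

```bash
python3 - <<'E'
from h import *
delta([.58,-.30,.16],Mt(100,4.6));delta([.577,-.217,.16],Mt(78,4.6))
E
```

```text
xyz [ 73.2  -3.  -93.7] rot [ 0.008 -0.527 -0.007]
xyz [ 1.366e+02 -1.000e-01 -4.010e+01] rot [ 0.007 -0.911 -0.008]
```

Request:
{"fn": "play_rows", "kwargs": {"xyz": [[0, 0, -40], [20, -1, -70], [50, -2, -90], [73, -3, -94], [90, -2, -80], [110, -1, -62], [137, 0, -40], [137, 0, -40], [137, 0, -40], [137, 0, -40]], "rot": [[0, 0, 0], [0, -0.1, 0], [0, -0.25, 0], [0, -0.4, 0], [0, -0.55, 0], [0, -0.7, 0], [0, -0.85, 0], [0, -0.91, 0], [0, -0.91, 0], [0, -0.91, 0]], "grip": [1, 1, 1, 1, 1, 1, 1, 1, 1, 1]}}

```text
time_s: 7.75
eef_pos: [0.5773, -0.2174, 0.1606]
eef_rot: [0.078, 0.678, 0.727, -0.069]
wrist_force: [0.6, -0.0, 1.2]
opening: 1.001
grasp_force: 0.0
```

```bash
python3 - <<'E'
from h import *
c=vision.camera("side");P=cloud(c);Q=P.reshape(-1,3)
Q=Q[(Q[:,2]>.045)&(Q[:,2]<.07)&(Q[:,0]>.53)&(Q[:,0]<.65)&(Q[:,1]<-.12)&(Q[:,1]>-.4)]
print("pot",rect(Q),np.median(Q[:,2]))
delta([.577,-.217,.043],Mt(78,4.6))
E
```

```text
pot ([[544.0, -166.0], [556.0, -341.0], [619.0, -336.0], [607.0, -161.0]], array([ 582., -251.]), array([ 63., 175.]), 4.0) 0.06024174110739017
xyz [ 25.1  -0.8 114.8] rot [ 0.003 -0.002 -0.012]
```

Request:
{"fn": "play_rows", "kwargs": {"xyz": [[8, 1, 35], [15, 2, 70], [25, 2, 115], [25, 2, 115], [25, 2, 115], [25, 2, 115], [25, 2, 115], [25, 2, 115], [17, 2, 76], [17, 2, 76]], "rot": [[0, 0, -0.01], [0, 0, -0.01], [0, 0, -0.01], [0, 0, -0.01], [0, 0, -0.01], [0, 0, -0.01], [0, 0, -0.01], [0, 0, -0.01], [0, 0, -0.01], [0, 0, -0.01]], "grip": [1, 1, 1, 1, 0.4, 0.4, 0.4, 0.4, 0.4, 0.4]}}

```text
time_s: 9.05
eef_pos: [0.5828, -0.2171, 0.0879]
eef_rot: [0.082, 0.675, 0.731, -0.068]
wrist_force: [-0.1, 0.2, 0.3]
opening: 0.398
grasp_force: 0.0
```

```bash
python3 - <<'E'
from h import *
x,r,o=pose();print(np.round(o["q"],2))
delta([.55,-.12,.12],Mt(78,-43))
delta([.55,-.06,.12],Mt(78,-90-4))
delta([.60,-.0,.115],Mt(78,-94))
E
```

```text
[-0.45  0.37  1.66 -0.21  1.   -0.42]
xyz [ 90.4 -24.5 -52.7] rot [ 0.184 -0.001  0.811]
xyz [148.8 -19.7 -65.3] rot [ 0.369 -0.006  1.682]
xyz [204.5  34.9 -71.7] rot [ 0.369 -0.006  1.682]
```

The gripper closed past the pot's width, so it slipped or missed. I'll look.

```bash
python3 - <<'E'
from h import *
c=vision.camera("side");im=cv2.cvtColor(c["color"],cv2.COLOR_RGB2BGR)
cv2.imwrite("pics/s2.png",cv2.resize(im[100:260,200:420],None,fx=3,fy=3))
P=cloud(c);Q=P.reshape(-1,3)
for lo,hi in((.045,.07),(.01,.045)):
    q=Q[(Q[:,2]>lo)&(Q[:,2]<hi)&(Q[:,0]>.5)&(Q[:,0]<.65)&(Q[:,1]<-.12)&(Q[:,1]>-.45)];print("pot",rect(q),np.median(q[:,2]))
E
```

```text
pot ([[544.0, -167.0], [556.0, -341.0], [620.0, -337.0], [607.0, -162.0]], array([ 582., -252.]), array([ 63., 175.]), 4.1) 0.060234298681806075
pot ([[502.0, -323.0], [558.0, -339.0], [608.0, -164.0], [551.0, -148.0]], array([ 555., -244.]), array([182.,  59.]), 74.2) 0.02805343893493345
```

View pics/s2.png

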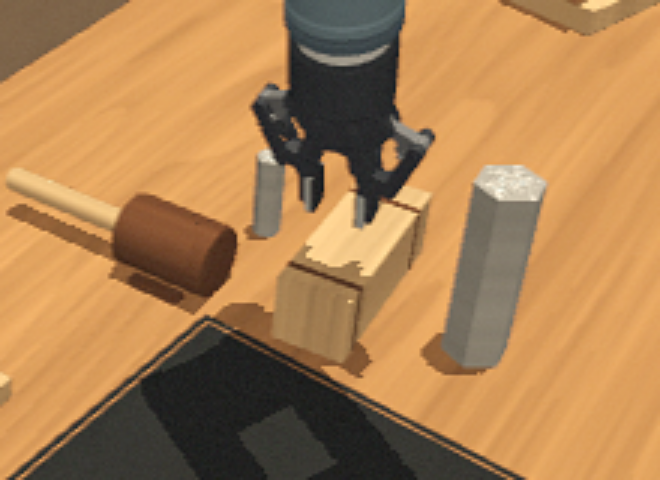

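The pot is undisturbed at crop (350,280). I simply lifted before the fingers met it, so I open again, go down and allow more closing time.

Request:
{"fn": "play_rows", "kwargs": {"xyz": [[0, -2, -10], [0, -2, -10], [0, -2, -10], [0, -2, -10], [0, -2, -10], [5, -2, 20], [9, -2, 44], [9, -2, 45], [9, -2, 45], [9, -2, 45]], "rot": [[0, 0, 0], [0, 0, 0], [0, 0, 0], [0, 0, 0], [0, 0, 0], [0, 0, 0], [0, 0, 0], [0, 0, 0], [0, 0, 0], [0, 0, 0]], "grip": [1, 1, 1, 1, 1, 1, 1, 1, 0.4, 0.4]}}

```text
time_s: 10.35
eef_pos: [0.5788, -0.2166, 0.0387]
eef_rot: [0.079, 0.675, 0.731, -0.069]
wrist_force: [-2.0, 1.3, 3.8]
opening: 0.688
grasp_force: 63.1
```

Request:
{"fn": "play_rows", "kwargs": {"xyz": [[0, 0, 0], [0, 0, 0], [0, 0, 0], [0, 0, 0], [0, 0, 0], [0, 0, 0], [-3, 0, -15], [-6, 0, -30], [-8, 0, -40], [-8, 0, -40]], "rot": [[0, 0, 0], [0, 0, 0], [0, 0, 0], [0, 0, 0], [0, 0, 0], [0, 0, 0], [0, 0, 0], [0, 0, 0], [0, 0, 0], [0, 0, 0]], "grip": [0.4, 0.4, 0.4, 0.4, 0.4, 0.4, 0.4, 0.4, 0.4, 0.4]}}

```text
time_s: 11.6
eef_pos: [0.5783, -0.2163, 0.0789]
eef_rot: [0.079, 0.675, 0.731, -0.069]
wrist_force: [-0.1, -0.5, -6.4]
opening: 0.683
grasp_force: 66.5
```

```bash
python3 - <<'E'
from h import *
x,r,o=pose();print(np.round(o["q"],2))
delta([.57,-.13,.12],Mt(78,-40));delta([.60,-.0,.14],Mt(78,-94))
E
```

```text
[-0.45  0.38  1.68 -0.21  0.99 -0.42]
xyz [ 76.2  -1.2 -58.3] rot [ 0.167 -0.002  0.761]
xyz [ 196.5   39.3 -104.1] rot [ 0.362 -0.004  1.683]
```

Request:
{"fn": "play_rows", "kwargs": {"xyz": [[30, 2, -20], [70, 5, -45], [115, 8, -70], [160, 11, -85], [171, 12, -87], [171, 12, -87], [171, 12, -87], [171, 12, -87], [171, 12, -87], [171, 12, -87]], "rot": [[0, 0, 0], [0, 0, 0], [0, 0, 0], [0.02, 0, 0.1], [0.05, 0, 0.25], [0.09, 0, 0.4], [0.12, 0, 0.55], [0.15, 0, 0.7], [0.18, 0, 0.85], [0.217, 0, 1.01]], "grip": [0.4, 0.4, 0.4, 0.4, 0.4, 0.4, 0.4, 0.4, 0.4, 0.4]}}

```text
time_s: 12.85
eef_pos: [0.5743, -0.03, 0.1264]
eef_rot: [0.031, 0.948, 0.3, -0.099]
wrist_force: [0.3, -0.3, -5.0]
opening: 0.679
grasp_force: 68.6
```

```bash
python3 - <<'E'
from h import *
x,r,o=pose();print(np.round(o["q"],2))
delta([.57,-.02,.14],Mt(78,-94));delta([.57,-.02,.125],Mt(98,-94))
E
```

```text
[-0.17  0.4   1.54 -0.15  1.36  0.83]
xyz [ -0.6 -10.7 -13.7] rot [ 0.14  -0.001  0.669]
xyz [  2.5 -10.6   0.9] rot [0.022 0.335 0.686]
```

Request:
{"fn": "play_rows", "kwargs": {"xyz": [[0, -3, -4], [0, -6, -8], [0, -9, -12], [0, -11, -13], [0, -11, -8], [2, -11, -4], [2, -11, 0], [2, -11, 0], [2, -11, 0], [2, -11, 0]], "rot": [[0.035, 0, 0.17], [0.07, 0, 0.34], [0.105, 0, 0.5], [0.14, 0, 0.669], [0.1, 0.11, 0.675], [0.06, 0.22, 0.68], [0.022, 0.335, 0.686], [0.022, 0.335, 0.686], [0.022, 0.335, 0.686], [0.022, 0.335, 0.686]], "grip": [0.4, 0.4, 0.4, 0.4, 0.4, 0.4, 0.4, 0.4, 0.4, 0.4]}}

```text
time_s: 14.1
eef_pos: [0.571, -0.0205, 0.1274]
eef_rot: [0.002, 0.997, -0.032, 0.07]
wrist_force: [-0.1, -0.7, -5.7]
opening: 0.683
grasp_force: 70.9
```

```bash
python3 - <<'E'
from h import *
x,r,o=pose();print(np.round(o["q"],2))
for f,z in((108,.125),(121,.122)):delta([.57,-.02,z],Mt(f,-94))
E
```

```text
[-0.26  0.17  1.81  0.03  1.02  1.36]
xyz [-1.4 -0.4  2.2] rot [-0.001  0.173  0.005]
xyz [-1.8 -0.4  5.2] rot [-0.001  0.4    0.005]
```

Request:
{"fn": "play_rows", "kwargs": {"xyz": [[0, 0, 1], [-1, 0, 2], [-1, 0, 3], [-2, 0, 4], [-2, 0, 5], [-2, 0, 5], [-2, 0, 5], [-2, 0, 5], [-2, 0, 5], [-2, 0, 5]], "rot": [[0, 0.08, 0], [0, 0.16, 0], [0, 0.24, 0], [0, 0.32, 0], [0, 0.4, 0], [0, 0.4, 0], [0, 0.4, 0], [0, 0.4, 0], [0, 0.4, 0], [0, 0.4, 0]], "grip": [0.4, 0.4, 0.4, 0.4, 0.4, 0.4, 0.4, 0.4, 0.4, 0.4]}}

```text
time_s: 15.35
eef_pos: [0.5689, -0.0201, 0.122]
eef_rot: [0.009, 0.963, -0.031, 0.267]
wrist_force: [1.2, -0.4, -2.4]
opening: 0.683
grasp_force: 71.1
```

```bash
python3 - <<'E'
from h import *
x,r,o=pose();print(np.round(o["q"],2))
ims=[]
for n in("side","top"):
    c=vision.camera(n);im=cv2.cvtColor(c["color"],cv2.COLOR_RGB2BGR);ims.append(cv2.resize(im[150:350,150:400] if n=="side" else im[150:350,130:380],None,fx=1.6,fy=1.6))
cv2.imwrite("pics/p3.png",np.hstack(ims))
M=Mt(121,-94);a=-(M[:,0]) # 
print("tool x world",np.round(M[:,0],2))
E
```

```text
[-0.32 -0.03  2.16  0.27  0.51  1.11]
tool x world [ 0.86 -0.06  0.52]
```

View pics/p3.png

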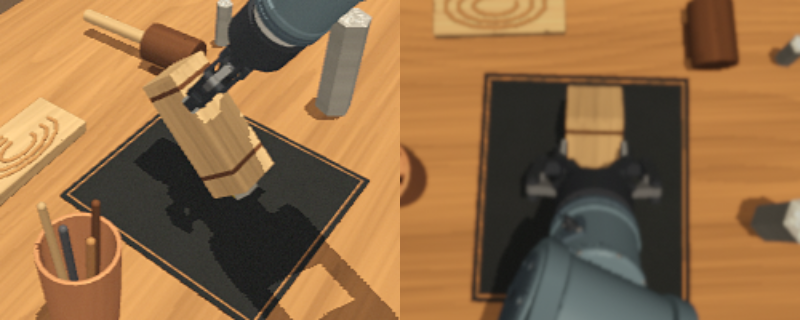

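The stone has slid down onto the mat and peeks out of the mouth at (250,195) in the left half. I withdraw the pot along its own axis.

Request:
{"fn": "play_rows", "kwargs": {"xyz": [[12, 0, -3], [24, 0, -5], [36, 0, -8], [48, 0, -10], [60, 0, -13], [72, 0, -15], [84, 0, -18], [96, 0, -20], [108, 0, -23], [120, 0, -26]], "rot": [[0, 0, 0], [0, 0, 0], [0, 0, 0], [0, 0, 0], [0, 0, 0], [0, 0, 0], [0, 0, 0], [0, 0, 0], [0, 0, 0], [0, 0, 0]], "grip": [0.4, 0.4, 0.4, 0.4, 0.4, 0.4, 0.4, 0.4, 0.4, 0.4]}}

```text
time_s: 16.7
eef_pos: [0.6583, -0.0259, 0.2062]
eef_rot: [0.009, 0.963, -0.031, 0.267]
wrist_force: [0.2, -0.6, -2.7]
opening: 0.679
grasp_force: 72.4
```

```bash
python3 - <<'E'
from h import *
x,r,o=pose();print(np.round(o["q"],2))
ims=[]
for n in("side","top"):
    c=vision.camera(n);im=cv2.cvtColor(c["color"],cv2.COLOR_RGB2BGR);ims.append(cv2.resize(im[150:350,150:400] if n=="side" else im[150:350,130:380],None,fx=1.6,fy=1.6))
cv2.imwrite("pics/p4.png",np.hstack(ims))
E
```

```text
[-0.28  0.04  1.88  0.17  0.7   1.26]
```

View pics/p4.png

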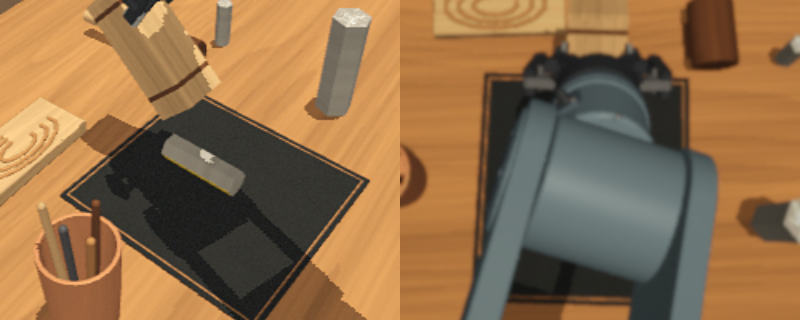

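The stone lies free on the mat at left-half (203,165), with a thin yellow strip low on its +y side. The gap between mallet and panel (y −0.15 to 0.01, beyond the mat) fits the pot, so I put it there.

```bash
python3 - <<'E'
from h import *
delta([.74,-.05,.20],Mt(100,-90));delta([.80,-.071,.13],Mt(78,-90))
E
```

```text
xyz [66.2 18.5 48.8] rot [ 0.023 -0.369 -0.061]
xyz [ 82.4  35.5 140.4] rot [ 0.012 -0.753 -0.065]
```

Request:
{"fn": "play_rows", "kwargs": {"xyz": [[20, 6, 10], [35, 10, 20], [50, 15, 35], [66, 19, 49], [70, 25, 75], [76, 30, 100], [82, 35, 125], [82, 35, 140], [82, 35, 140], [82, 35, 140]], "rot": [[0, -0.09, -0.02], [0, -0.18, -0.04], [0, -0.28, -0.06], [0.02, -0.37, -0.06], [0.02, -0.48, -0.06], [0.02, -0.58, -0.06], [0.01, -0.68, -0.06], [0.01, -0.75, -0.06], [0.01, -0.75, -0.06], [0.01, -0.75, -0.06]], "grip": [0.4, 0.4, 0.4, 0.4, 0.4, 0.4, 0.4, 0.4, 0.4, 0.4]}}

```text
time_s: 18.05
eef_pos: [0.7974, -0.0699, 0.1278]
eef_rot: [-0.0, 0.995, -0.003, -0.104]
wrist_force: [0.1, -0.6, -1.8]
opening: 0.681
grasp_force: 71.2
```

```bash
python3 - <<'E'
from h import *
x,r,o=pose();print(np.round(o["q"],2))
c=vision.camera("side");P=cloud(c);Q=P.reshape(-1,3)
q=Q[(Q[:,2]>.012)&(Q[:,2]<.05)&(Q[:,0]>.42)&(Q[:,0]<.62)&(Q[:,1]<.11)&(Q[:,1]>-.12)];print("stone",rect(q))
cv2.imwrite("pics/p5.png",cv2.cvtColor(c["color"],cv2.COLOR_RGB2BGR))
delta([.80,-.071,.041],Mt(78,-90))
E
```

```text
[-0.22  0.94  0.69 -0.04  1.71  1.36]
stone ([[498.0, -33.0], [610.0, -34.0], [610.0, 4.0], [499.0, 5.0]], array([554., -15.]), array([ 38., 112.]), 89.6)
xyz [20.4  1.  86.2] rot [-0.001 -0.003 -0.005]
```

Request:
{"fn": "play_rows", "kwargs": {"xyz": [[7, 0, 30], [14, 1, 60], [20, 1, 82], [20, 1, 85], [20, 1, 86], [20, 1, 86], [20, 1, 86], [20, 1, 86], [20, 1, 86], [20, 1, 86]], "rot": [[0, 0, 0], [0, 0, 0], [0, 0, 0], [0, 0, 0], [0, 0, 0], [0, 0, 0], [0, 0, 0], [0, 0, 0], [0, 0, 0], [0, 0, 0]], "grip": [0.4, 0.4, 0.4, 0.4, 0.4, 0.4, 1, 1, 1, 1]}}

```text
time_s: 19.35
eef_pos: [0.7992, -0.0709, 0.0395]
eef_rot: [-0.0, 0.995, -0.003, -0.105]
wrist_force: [-0.2, 0.3, -1.1]
opening: 1.0
grasp_force: 0.0
```

```bash
python3 - <<'E'
from h import *
x,r,o=pose();print(np.round(o["q"],2))
delta([.80,-.071,.2],Mt(78,-90))
c=vision.camera("top");c2=vision.camera("side")
a=cv2.resize(c["color"][90:290,130:380],None,fx=1.6,fy=1.6);b=cv2.resize(c2["color"][190:290,215:340],None,fx=3.2,fy=3.2)
cv2.imwrite("pics/p6.png",cv2.cvtColor(np.hstack([a,b]),cv2.COLOR_RGB2BGR))
hsv=cv2.cvtColor(c2["color"],cv2.COLOR_RGB2HSV);m=cv2.inRange(hsv,(20,110,60),(35,255,255));P=cloud(c2)
q=P[m>0];q=q[(q[:,0]>.48)&(q[:,0]<.63)&(abs(q[:,1]+.015)<.035)];print(len(q),np.nanmean(q,0) if len(q) else "",np.nanmin(q,0),np.nanmax(q,0))
E
```

```text
[-0.22  1.02  0.73 -0.04  1.6   1.36]
xyz [ -32.6    0.  -157.1] rot [-0.001  0.    -0.005]
77 [ 0.55254168 -0.00269852  0.01002825] [ 5.01972736e-01 -1.01180648e-02 -4.26399237e-04] [0.6083634  0.00446209 0.02018019]
```

View pics/p6.png

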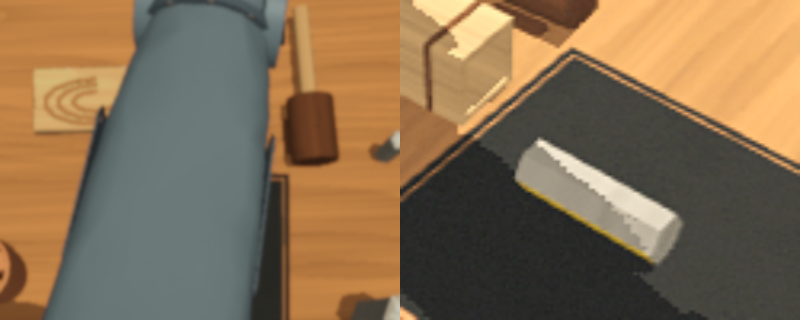

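The yellow face is the lower +y one (normal 30° below level, visible at right-half (590,225)). Two rolls toward −y bring it up. I back off the pot, then come round to the stone's +y side.

Request:
{"fn": "play_rows", "kwargs": {"xyz": [[-9, 0, -45], [-20, 0, -95], [-33, 0, -157], [-33, 0, -157], [-33, 0, -157], [-33, 0, -157], [-33, 0, -157], [-33, 0, -157], [-33, 0, -157], [-33, 0, -157]], "rot": [[0, 0, 0], [0, 0, 0], [0, 0, 0], [0, 0, -0.15], [0, 0, -0.3], [0, 0, -0.45], [0, 0, -0.6], [0, 0, -0.75], [0, 0, -0.75], [0, 0, -0.75]], "grip": [1, 1, 1, 0.35, 0.35, 0.35, 0.35, 0.35, 0.35, 0.35]}}

```text
time_s: 20.7
eef_pos: [0.7995, -0.071, 0.1998]
eef_rot: [-0.039, 0.927, 0.36, -0.097]
wrist_force: [0.2, -0.6, -0.8]
opening: 0.348
grasp_force: 0.0
```

```bash
python3 - <<'E'
from h import *
x,r,o=pose();print(np.round(o["q"],2))
delta([.60,.05,.20],Mt(65,-20));delta([.554,.055,.14],Mt(55,0))
c=vision.camera("side");P=cloud(c)
Q=P.reshape(-1,3);q=Q[(Q[:,2]>.012)&(Q[:,2]<.05)&(Q[:,0]>.42)&(Q[:,0]<.62)&(Q[:,1]<.11)&(Q[:,1]>-.12)];print("stone",rect(q),np.percentile(q[:,2],95))
q=Q[(Q[:,2]>.05)&(Q[:,2]<.075)&(Q[:,0]>.66)&(Q[:,0]<.9)&(Q[:,1]<-.02)&(Q[:,1]>-.14)];print("pot",rect(q))
E
```

```text
[-0.22  0.91  0.6  -0.05  1.84  0.6 ]
xyz [ -62.1 -221.1   41.5] rot [-0.277 -0.31  -0.43 ]
xyz [ -82.8 -246.6  109.8] rot [-0.442 -0.488 -0.736]
stone ([[498.0, 5.0], [498.0, -31.0], [611.0, -30.0], [611.0, 6.0]], array([555., -13.]), array([113.,  35.]), 0.5) 0.03488913079233836
pot ([[679.0, -101.0], [853.0, -102.0], [853.0, -36.0], [679.0, -35.0]], array([766., -69.]), array([ 66., 174.]), 89.4)
```

Request:
{"fn": "play_rows", "kwargs": {"xyz": [[-15, -50, 8], [-28, -100, 18], [-42, -150, 28], [-62, -210, 41], [-70, -230, 70], [-83, -247, 100], [-83, -247, 110], [-83, -247, 110], [-83, -247, 110], [-83, -247, 110]], "rot": [[-0.07, -0.08, -0.1], [-0.14, -0.16, -0.21], [-0.2, -0.23, -0.32], [-0.277, -0.31, -0.43], [-0.33, -0.37, -0.53], [-0.39, -0.43, -0.64], [-0.442, -0.488, -0.736], [-0.442, -0.488, -0.736], [-0.442, -0.488, -0.736], [-0.442, -0.488, -0.736]], "grip": [0.35, 0.35, 0.35, 0.35, 0.35, 0.35, 0.35, 0.35, 0.35, 0.35]}}

```text
time_s: 22.0
eef_pos: [0.5547, 0.054, 0.1412]
eef_rot: [0.213, 0.675, 0.674, -0.211]
wrist_force: [-0.1, 0.7, -0.8]
opening: 0.347
grasp_force: 0.0
```

```bash
python3 - <<'E'
from h import *
x,r,o=pose();print(np.round(o["q"],2))
f=np.radians(55);t=19*np.array([np.cos(f),np.sin(f)])/1000
for y,z in((.03,.037),(.005,.037),(-.008,.038),(-.018,.041),(-.026,.042),(0,.042)): delta([.555,y+t[0],z+t[1]],Mt(55,0))
E
```

```text
[ 0.22  0.4   1.63 -0.61  1.32  0.44]
xyz [40.   0.  80.2] rot [ 0.003 -0.001 -0.001]
xyz [19.5  0.  94.5] rot [ 0.003 -0.001 -0.001]
xyz [  8.2   0.  101.1] rot [ 0.003 -0.001 -0.001]
xyz [ -1.7   0.  104.3] rot [ 0.003 -0.001 -0.001]
xyz [ -8.8   0.  108.1] rot [ 0.003 -0.001 -0.001]
xyz [12.5  0.  93.2] rot [ 0.003 -0.001 -0.001]
```

Request:
{"fn": "play_rows", "kwargs": {"xyz": [[20, 0, 40], [40, 0, 80], [20, 0, 94], [14, 0, 98], [8, 0, 101], [3, 0, 103], [-2, 0, 104], [-5, 0, 106], [-9, 0, 108], [-9, 0, 108]], "rot": [[0, 0, 0], [0, 0, 0], [0, 0, 0], [0, 0, 0], [0, 0, 0], [0, 0, 0], [0, 0, 0], [0, 0, 0], [0, 0, 0], [0, 0, 0]], "grip": [0.35, 0.35, 0.35, 0.35, 0.35, 0.35, 0.35, 0.35, 0.35, 0.35]}}

```text
time_s: 23.25
eef_pos: [0.5534, -0.015, 0.0566]
eef_rot: [0.213, 0.673, 0.675, -0.212]
wrist_force: [-0.4, 0.5, -0.1]
opening: 0.348
grasp_force: 0.0
```

```bash
cat >> h.py <<'E'
def look(name=None):
    c=vision.camera("side");P=cloud(c);Q=P.reshape(-1,3)
    hsv=cv2.cvtColor(c["color"],cv2.COLOR_RGB2HSV);m=cv2.inRange(hsv,(20,110,60),(35,255,255));q=P[m>0]
    q=q[(q[:,0]>.48)&(q[:,0]<.63)&(abs(q[:,1]+.03)<.07)];print("yellow",len(q),np.round([np.nanmean(q,0),np.nanmin(q,0),np.nanmax(q,0)],3).tolist() if len(q) else "")
    if len(q)>20:
        n=np.linalg.svd(q-q.mean(0))[2][2];print("normal",np.round(n,2))
    s=Q[(Q[:,2]>.012)&(Q[:,2]<.045)&(Q[:,0]>.42)&(Q[:,0]<.63)&(abs(Q[:,1]+.03)<.08)];print("stone",rect(s),np.percentile(s[:,2],95))
    if name: cv2.imwrite("pics/"+name,cv2.cvtColor(cv2.resize(c["color"][190:310,205:365],None,fx=4,fy=4),cv2.COLOR_RGB2BGR))
E
python3 - <<'E'
from h import *
x,r,o=pose();print(np.round(x,3),np.round(o["wrist_force"],1));look("r1.png")
E
```

```text
[ 0.553 -0.015  0.057] [-0.4  0.5 -0.1]
yellow 79 [[0.552, -0.003, 0.01], [0.503, -0.009, -0.001], [0.609, 0.005, 0.02]]
normal [-0.05 -0.88  0.48]
stone ([[495.0, 4.0], [498.0, -30.0], [612.0, -19.0], [609.0, 15.0]], array([553.,  -8.]), array([114.,  34.]), 5.7) 0.03498260509190039
```

View pics/r1.png

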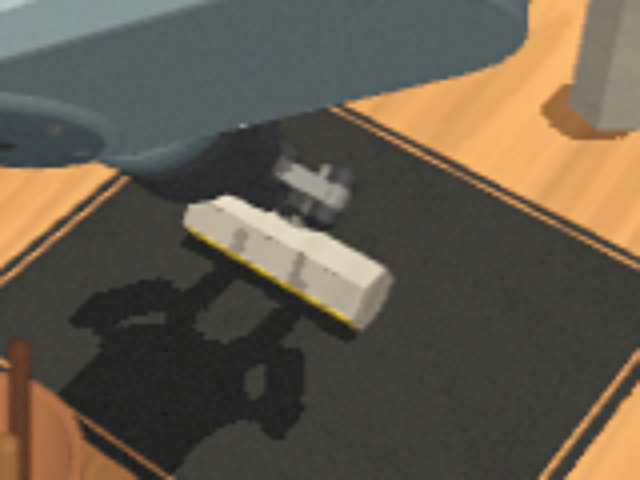

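The fingertips passed over the stone without turning it (yellow is still low, at (270,285)), so they stand a few mm higher than I assumed. I go back over and push about 9 mm lower.

```bash
python3 - <<'E'
from h import *
f=np.radians(55);t=19*np.array([np.cos(f),np.sin(f)])/1000
for y,z in((-.02,.06),(.04,.06),(.035,.028),(.01,.028),(-.002,.029),(-.016,.033),(-.028,.036)): delta([.554,y+t[0],z+t[1]],Mt(55,0))
E
```

```text
xyz [ -6.2   0.7 -18.9] rot [ 0.002 -0.     0.002]
xyz [ 43.    0.8 -53.3] rot [ 0.002 -0.     0.002]
xyz [ 57.2   0.8 -24.2] rot [ 0.002 -0.     0.002]
xyz [36.8  0.8 -9.9] rot [ 0.002 -0.     0.002]
xyz [26.4  0.7 -3.8] rot [ 0.002 -0.     0.002]
xyz [12.6  0.7  0.9] rot [ 0.002 -0.     0.002]
xyz [1.  0.6 5.4] rot [ 0.002 -0.     0.002]
```

Request:
{"fn": "play_rows", "kwargs": {"xyz": [[-6, 0, -19], [18, 0, -36], [43, 0, -53], [57, 0, -24], [45, 0, -16], [37, 0, -10], [26, 0, -4], [19, 0, -1], [13, 0, 1], [13, 0, 1]], "rot": [[0, 0, 0], [0, 0, 0], [0, 0, 0], [0, 0, 0], [0, 0, 0], [0, 0, 0], [0, 0, 0], [0, 0, 0], [0, 0, 0], [0, 0, 0]], "grip": [0.35, 0.35, 0.35, 0.35, 0.35, 0.35, 0.35, 0.35, 0.35, 0.35]}}

```text
time_s: 24.55
eef_pos: [0.5536, -0.0052, 0.0488]
eef_rot: [0.213, 0.674, 0.675, -0.212]
wrist_force: [-0.7, -0.8, 0.6]
opening: 0.348
grasp_force: 0.0
```

```bash
python3 - <<'E'
from h import *
x,r,o=pose();print(np.round(x,3),np.round(o["wrist_force"],1));look()
E
```

```text
[ 0.554 -0.005  0.049] [-0.7 -0.8  0.6]
yellow 75 [[0.552, -0.003, 0.01], [0.503, -0.011, -0.0], [0.607, 0.004, 0.02]]
normal [ 0.05  0.88 -0.48]
stone ([[498.0, 4.0], [499.0, -31.0], [602.0, -30.0], [602.0, 5.0]], array([550., -13.]), array([104.,  35.]), 0.6) 0.03458861475414694
```

```bash
python3 - <<'E'
from h import *
f=np.radians(55);t=19*np.array([np.cos(f),np.sin(f)])/1000
for y,z in((-.01,.06),(.04,.06),(.035,.031),(.01,.031),(-.002,.031),(-.016,.034),(-.028,.037)): delta([.554,y+t[0],z+t[1]],Mt(55,0))
E
```

```text
xyz [-10.8   0.5 -25.4] rot [ 0.002 -0.     0.002]
xyz [ 30.2   0.7 -54.1] rot [ 0.002 -0.     0.002]
xyz [ 42.7   0.6 -27.4] rot [ 0.002 -0.     0.002]
xyz [ 22.2   0.6 -13.1] rot [ 0.002 -0.     0.002]
xyz [12.4  0.5 -6.2] rot [ 0.002 -0.     0.002]
xyz [-0.8  0.5 -0.6] rot [ 0.002 -0.     0.002]
xyz [-12.4   0.5   3.8] rot [ 0.002 -0.     0.002]
```

Request:
{"fn": "play_rows", "kwargs": {"xyz": [[-11, 0, -25], [10, 0, -40], [30, 0, -54], [36, 0, -42], [43, 0, -27], [32, 0, -20], [22, 0, -13], [17, 0, -10], [12, 0, -6], [6, 0, -3]], "rot": [[0, 0, 0], [0, 0, 0], [0, 0, 0], [0, 0, 0], [0, 0, 0], [0, 0, 0], [0, 0, 0], [0, 0, 0], [0, 0, 0], [0, 0, 0]], "grip": [0, 0, 0, 0, 0, 0, 0, 0, 0, 0]}}

```text
time_s: 25.85
eef_pos: [0.5535, 0.0015, 0.0476]
eef_rot: [0.213, 0.673, 0.675, -0.212]
wrist_force: [-1.0, 0.7, 0.6]
opening: 0.001
grasp_force: 0.0
```

```bash
python3 - <<'E'
from h import *
x,r,o=pose();print(np.round(x,4),np.round(o["wrist_force"],1));look()
E
```

```text
[0.5535 0.0015 0.0476] [-1.   0.7  0.6]
yellow 73 [[0.549, -0.002, 0.01], [0.502, -0.011, -0.001], [0.606, 0.004, 0.019]]
normal [-0.05 -0.88  0.48]
stone ([[493.0, 2.0], [499.0, -31.0], [600.0, -13.0], [594.0, 20.0]], array([547.,  -5.]), array([103.,  33.]), 9.8) 0.0345386679890404
```

Request:
{"fn": "play_rows", "kwargs": {"xyz": [[-3, 0, 1], [-7, 0, 2], [-10, 0, 4], [-13, 0, 5], [-18, 0, 7], [-18, 0, 7], [-18, 0, 7], [-18, 0, 7], [-18, 0, 7], [-18, 0, 7]], "rot": [[0, 0, 0], [0, 0, 0], [0, 0, 0], [0, 0, 0], [0, 0, 0], [0, 0, 0], [0, 0, 0], [0, 0, 0], [0, 0, 0], [0, 0, 0]], "grip": [0, 0, 0, 0, 0, 0, 0, 0, 0, 0]}}

```text
time_s: 27.15
eef_pos: [0.5534, -0.0168, 0.0519]
eef_rot: [0.213, 0.673, 0.676, -0.212]
wrist_force: [-0.6, -0.1, 0.5]
opening: -0.004
grasp_force: 0.0
```

```bash
python3 - <<'E'
from h import *
x,r,o=pose();print(np.round(x,4),np.round(o["wrist_force"],1));look()
E
```

```text
[ 0.5534 -0.0168  0.0519] [-0.6 -0.1  0.5]
yellow 78 [[0.553, -0.003, 0.01], [0.503, -0.011, -0.0], [0.609, 0.004, 0.02]]
normal [ 0.05  0.87 -0.48]
stone ([[496.0, 3.0], [499.0, -31.0], [611.0, -22.0], [608.0, 12.0]], array([553.,  -9.]), array([113.,  34.]), 4.7) 0.03481231897043943
```

```bash
python3 - <<'E'
from h import *
print(ctrl.tips_ahead)
c=vision.camera("side");P=cloud(c);im=c["color"]
Q=P.reshape(-1,3);col=im.reshape(-1,3)
x,r,o=pose()
T=r.inv().apply(Q-x)*1000
k=(Q[:,2]>.036)&(abs(T[:,1])<30)&(abs(T[:,0])<25)&(T[:,2]>-40)&(T[:,2]<45)
for z0 in range(-20,40,5):
    s=k&(T[:,2]>=z0)&(T[:,2]<z0+5)
    if s.sum():print(z0,s.sum(),np.round(T[s].min(0)),np.round(T[s].max(0)),np.round(Q[s].min(0),3))
cv2.imwrite("pics/r2.png",cv2.cvtColor(cv2.resize(im[190:270,215:325],None,fx=6,fy=6),cv2.COLOR_RGB2BGR))
E
```

```text
0.019
-20 1 [ 12.  -6. -20.] [ 12.  -6. -20.] [0.548 0.004 0.061]
5 1 [16.  4.  8.] [16.  4.  8.] [ 0.557 -0.009  0.036]
10 1 [12. -3. 10.] [12. -3. 10.] [ 0.55  -0.013  0.037]
```

View pics/r2.png

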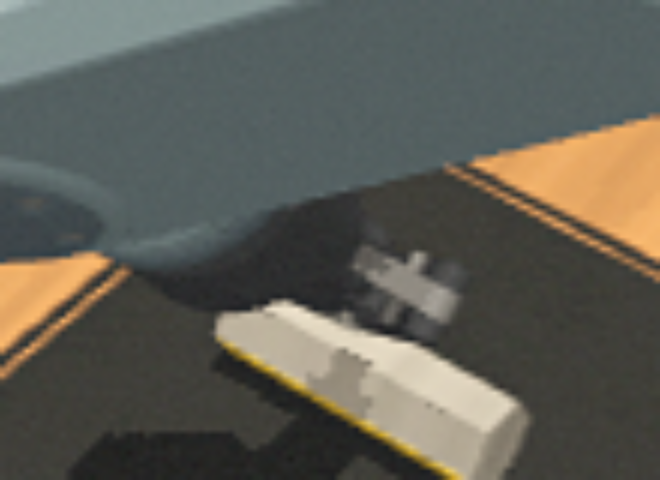

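```bash
python3 - <<'E'
from h import *
x,r,o=pose();c=vision.camera("side");K=c["camera_matrix"];T=c["extrinsics"];P=cloud(c)
print(np.round(r.as_matrix(),2).tolist())
for t in([0,0,0],[0,0,.019],[0,0,-.054],[0,0,-.12],[-.011,0,.019],[.011,0,.019]):
    w=x+r.apply(t);p=K@(T[:3,:3].T@(w-T[:3,3]));u,v=p[:2]/p[2];print(t,np.round(w,3),"crop px",round((u-215)*6),round((v-190)*6),"depth",round(p[2],3),c["depth"][int(v),int(u)].round(3))
for u,v in((410,285),(440,310),(345,322),(350,290),(300,300),(345,370)):
    a,b=v//6+190,u//6+215;print((u,v),np.round(P[a,b],3),np.round(r.inv().apply(P[a,b]-x)*1000),c["color"][a,b])
E
```

```text
[[-0.0, 1.0, 0.0], [0.82, 0.0, -0.57], [-0.57, -0.0, -0.82]]
[0, 0, 0] [ 0.553 -0.017  0.052] crop px 371 307 depth 0.857 0.775
[0, 0, 0.019] [ 0.553 -0.028  0.036] crop px 386 320 depth 0.873 0.745
[0, 0, -0.054] [0.553 0.014 0.096] crop px 326 266 depth 0.809 0.711
[0, 0, -0.12] [0.553 0.052 0.15 ] crop px 264 210 depth 0.752 0.657
[-0.011, 0, 0.019] [ 0.554 -0.037  0.043] crop px 400 292 depth 0.875 0.734
[0.011, 0, 0.019] [ 0.553 -0.019  0.03 ] crop px 371 348 depth 0.872 0.865
(410, 285) [0.505 0.048 0.144] [  -0.  -49. -113.] [144 140 130]
(440, 310) [0.495 0.047 0.139] [   2.  -59. -108.] [148 144 136]
(345, 322) [0.549 0.011 0.072] [ 11.  -5. -32.] [136 131 120]
(350, 290) [0.515 0.065 0.149] [  11.  -38. -127.] [44 47 45]
(300, 300) [0.537 0.056 0.124] [  18.  -16. -101.] [28 31 34]
(345, 370) [ 0.558 -0.008  0.027] [22.  5. 15.] [150 142 125]
```

The arm hides the tips. By geometry the visible finger seems to end short of where I expect. I'll measure the tip height by coming down clear of the stone.

```bash
python3 - <<'E'
from h import *
delta([.554,0.0,.08],Mt(55,0));delta([.554,.06,.08],Mt(55,0));delta([.554,.06,.045],Mt(55,0))
E
```

```text
xyz [ -2.3   0.6 -32.6] rot [ 0.002 -0.     0.003]
xyz [ 46.8   0.8 -67. ] rot [ 0.002 -0.     0.003]
xyz [ 66.9   0.8 -38.3] rot [ 0.002 -0.     0.003]
```

Request:
{"fn": "play_rows", "kwargs": {"xyz": [[-7, 0, -30], [20, 0, -50], [47, 0, -67], [57, 0, -53], [67, 0, -38], [67, 0, -38], [67, 0, -38], [67, 0, -38], [67, 0, -38], [67, 0, -38]], "rot": [[0, 0, 0], [0, 0, 0], [0, 0, 0], [0, 0, 0], [0, 0, 0], [0, 0, 0], [0, 0, 0], [0, 0, 0], [0, 0, 0], [0, 0, 0]], "grip": [0, 0, 0, 0, 0, 0, 0, 0, 0, 0]}}

```text
time_s: 28.55
eef_pos: [0.5534, 0.0599, 0.045]
eef_rot: [0.213, 0.673, 0.675, -0.212]
wrist_force: [-0.0, -0.3, 0.2]
opening: -0.002
grasp_force: 0.0
```

```bash
python3 - <<'E'
from h import *
x,r,o=pose();print(x.round(4),o["wrist_force"].round(1))
for n in("side","wrist"):
    c=vision.camera(n)
    if n=="wrist":
        H=c["hand_eye"];d=c["depth"];K=c["camera_matrix"];v,u=np.indices(d.shape)
        p=np.stack([(u-K[0,2])/K[0,0]*d,(v-K[1,2])/K[1,1]*d,d],-1)[d>0];T=(p@H[:3,:3].T+H[:3,3])*1000
    else:
        Q=cloud(c).reshape(-1,3);Q=Q[np.isfinite(Q[:,0])];T=r.inv().apply(Q-x)*1000
    W=r.apply(T/1000)+x
    k=(W[:,2]>.010)&(abs(T[:,1])<16)&(abs(T[:,0])<16)&(T[:,2]>-60)&(T[:,2]<45)&(W[:,1]>.02)
    print(n,k.sum())
    for z0 in range(-40,40,5):
        s=k&(T[:,2]>=z0)&(T[:,2]<z0+5)
        if s.sum():print(z0,s.sum(),np.round(T[s].min(0)),np.round(T[s].max(0)))
E
```

```text
[0.5534 0.0599 0.045 ] [-0.  -0.3  0.2]
side 3
-40 2 [ 10.  -6. -39.] [ 11.  -6. -36.]
wrist 0
```

```bash
python3 - <<'E'
from h import *
c=vision.camera("wrist");H=c["hand_eye"];d=c["depth"];K=c["camera_matrix"];v,u=np.indices(d.shape)
p=np.stack([(u-K[0,2])/K[0,0]*d,(v-K[1,2])/K[1,1]*d,d],-1);T=(p@H[:3,:3].T+H[:3,3])*1000
print(np.round(H,3).tolist())
ti=H[:3,:3].T@(np.array([0,0,.019])-H[:3,3]);q=K@ti;print("tip px",q[:2]/q[2],ti[2])
for vv in range(180,384,12):print(vv,d[vv,256].round(3),np.round(T[vv,256]),c["color"][vv,256])
E
```

```text
[[-0.0, -0.945, -0.327, 0.084], [1.0, 0.0, -0.001, -0.001], [0.001, -0.327, 0.945, -0.16], [0.0, 0.0, 0.0, 1.0]]
tip px [258.48035972 225.43262857] 0.19641585148752838
180 0.0 [  84.   -1. -160.] [189 121  71]
192 0.0 [  84.   -1. -160.] [190 123  73]
204 0.0 [  84.   -1. -160.] [191 125  75]
216 0.0 [  84.   -1. -160.] [189 124  70]
228 0.0 [  84.   -1. -160.] [192 122  70]
240 0.0 [  84.   -1. -160.] [190 121  71]
252 0.0 [  84.   -1. -160.] [190 125  75]
264 0.0 [  84.   -1. -160.] [190 120  64]
276 0.0 [  84.   -1. -160.] [190 122  73]
288 0.0 [  84.   -1. -160.] [190 126  74]
300 0.0 [  84.   -1. -160.] [190 119  70]
312 0.0 [  84.   -1. -160.] [192 124  72]
324 0.0 [  84.   -1. -160.] [191 121  73]
336 0.603 [-377.   -3.  318.] [253 184 102]
348 0.71 [-485.   -3.  395.] [248 179  95]
360 0.86 [-636.   -4.  501.] [233 164  88]
372 0.084 [ 10.  -1. -96.] [48 47 39]
```

The wrist camera is up against the crock at this pose. I check whether the crock has moved.

```bash
python3 - <<'E'
from h import *
c0=dict(np.load("pics/side1.npz"));c=vision.camera("side")
for k in(c0,c):
    Q=cloud(k).reshape(-1,3);q=Q[(Q[:,2]>.02)&(Q[:,2]<.19)&(Q[:,0]>.45)&(Q[:,0]<.62)&(Q[:,1]<.31)&(Q[:,1]>.16)]
    hs=cv2.cvtColor(k["color"],cv2.COLOR_RGB2HSV)
    m=((k["color"][...,0]>110)&(k["color"][...,0].astype(int)-k["color"][...,1]>50)).astype(np.uint8)
    q2=q[q[:,2]<.125];print("crock",len(q2),np.round(np.percentile(q2,[2,50,98],axis=0),3).tolist())
E
```

```text
crock 2640 [[0.502, 0.199, 0.025], [0.533, 0.248, 0.089], [0.579, 0.277, 0.124]]
crock 2636 [[0.502, 0.199, 0.025], [0.533, 0.248, 0.088], [0.579, 0.277, 0.124]]
```

The crock has not moved. My earlier pushes rose too soon and skimmed over the top edge. I'll yaw the tool 30°, which keeps the wrist camera clear of the crock, and push lower and level.

```bash
python3 - <<'E'
from h import *
delta([.55,.03,.12],Mt(52,15));
for y,z in((.035,.06),(.03,.028),(.01,.028),(-.006,.029),(-.014,.031),(-.018,.032)):delta([.556,y+.0106,z+.0146],Mt(50,30))
E
```

```text
xyz [-67.6  -3.3 -44.5] rot [-0.154 -0.052 -0.208]
xyz [-28.8   2.7 -16.2] rot [-0.317 -0.086 -0.413]
xyz [-14.6   2.7  12.8] rot [-0.317 -0.086 -0.413]
xyz [-31.    2.6  24.3] rot [-0.317 -0.086 -0.413]
xyz [-44.7   2.6  32.7] rot [-0.317 -0.086 -0.413]
xyz [-52.4   2.6  35.6] rot [-0.317 -0.086 -0.413]
xyz [-56.2   2.5  37.1] rot [-0.317 -0.086 -0.413]
```

Request:
{"fn": "play_rows", "kwargs": {"xyz": [[-34, -1, -22], [-68, -3, -45], [-68, -3, -45], [-50, 0, -30], [-29, 3, -16], [-22, 3, -2], [-15, 3, 13], [-23, 3, 18], [-31, 3, 24], [-31, 3, 24]], "rot": [[0, 0, 0], [-0.08, -0.03, -0.1], [-0.15, -0.05, -0.2], [-0.24, -0.07, -0.31], [-0.317, -0.086, -0.413], [-0.317, -0.086, -0.413], [-0.317, -0.086, -0.413], [-0.317, -0.086, -0.413], [-0.317, -0.086, -0.413], [-0.317, -0.086, -0.413]], "grip": [0, 0, 0, 0, 0, 0, 0, 0, 0, 0]}}

```text
time_s: 30.0
eef_pos: [0.5568, 0.0196, 0.0435]
eef_rot: [0.297, 0.471, 0.813, -0.171]
wrist_force: [-0.1, -0.3, -0.2]
opening: 0.001
grasp_force: 0.0
```

```bash
python3 - <<'E'
from h import *
x,r,o=pose();print(x.round(4),o["wrist_force"].round(1),o["q"].round(2));look()
for y,z in((.0,.028),(-.006,.029),(-.014,.031),(-.018,.032)):delta([.556,y+.0106,z+.0146],Mt(50,30))
E
```

```text
[0.5568 0.0196 0.0435] [-0.1 -0.3 -0.2] [ 0.19  0.39  1.94 -0.98  0.82  0.37]
yellow 3 [[0.515, -0.0, 0.011], [0.512, -0.003, 0.006], [0.517, 0.003, 0.018]]
stone ([[492.0, -15.0], [499.0, -19.0], [512.0, 3.0], [506.0, 7.0]], array([502.,  -6.]), array([26.,  8.]), 58.8) 0.025204194479778806
xyz [-5.4 -5.4  5.7] rot [-0.     0.001 -0.002]
xyz [-10.   -8.4   8.2] rot [-0.     0.001 -0.002]
xyz [-16.6 -12.4  11.2] rot [-0.     0.001 -0.002]
xyz [-19.9 -14.4  12.6] rot [-0.     0.001 -0.002]
```

Request:
{"fn": "play_rows", "kwargs": {"xyz": [[-3, -3, 3], [-5, -5, 6], [-8, -7, 7], [-10, -8, 8], [-13, -10, 10], [-17, -12, 11], [-20, -14, 13], [-20, -14, 13], [-40, -14, -10], [-60, -14, -35]], "rot": [[0, 0, 0], [0, 0, 0], [0, 0, 0], [0, 0, 0], [0, 0, 0], [0, 0, 0], [0, 0, 0], [0, 0, 0], [0, 0, 0], [0, 0, 0]], "grip": [0, 0, 0, 0, 0, 0, 0, 0, 0, 0]}}

```text
time_s: 31.3
eef_pos: [0.5554, -0.0067, 0.1082]
eef_rot: [0.296, 0.47, 0.814, -0.172]
wrist_force: [0.2, 0.1, 0.3]
opening: 0.001
grasp_force: 0.0
```

```bash
python3 - <<'E'
from h import *
x,r,o=pose();print(x.round(4),o["wrist_force"].round(1),o["q"].round(2));look()
E
```

```text
[ 0.5554 -0.0067  0.1082] [0.2 0.1 0.3] [ 0.14  0.24  1.96 -0.9   0.86  0.19]
yellow 73 [[0.553, -0.002, 0.011], [0.503, -0.011, 0.001], [0.61, 0.004, 0.02]]
normal [ 0.05  0.88 -0.48]
stone ([[497.0, 4.0], [498.0, -30.0], [610.0, -26.0], [609.0, 8.0]], array([554., -11.]), array([112.,  34.]), 2.1) 0.03503267468100364
```

```bash
python3 - <<'E'
from h import *
for y,z in((.03,.06),(.028,.022),(.01,.022),(-.006,.023),(-.014,.025),(-.018,.026)):delta([.556,y+.0106,z+.0146],Mt(50,30))
E
```

```text
xyz [56.8 21.3  2.7] rot [ 0.004  0.003 -0.002]
xyz [80.  20.1 32.9] rot [ 0.004  0.003 -0.002]
xyz [68.  11.1 42.9] rot [ 0.004  0.003 -0.002]
xyz [56.8  3.1 51. ] rot [ 0.004  0.003 -0.002]
xyz [50.2 -0.9 53.9] rot [ 0.004  0.003 -0.002]
xyz [46.9 -2.9 55.4] rot [ 0.004  0.003 -0.002]
```

Request:
{"fn": "play_rows", "kwargs": {"xyz": [[28, 10, 1], [57, 21, 3], [80, 20, 33], [74, 15, 38], [68, 11, 43], [64, 8, 46], [60, 5, 49], [57, 3, 51], [54, 1, 53], [50, -1, 54]], "rot": [[0, 0, 0], [0, 0, 0], [0, 0, 0], [0, 0, 0], [0, 0, 0], [0, 0, 0], [0, 0, 0], [0, 0, 0], [0, 0, 0], [0, 0, 0]], "grip": [0, 0, 0, 0, 0, 0, 0, 0, 0, 0]}}

```text
time_s: 32.6
eef_pos: [0.5532, -0.0042, 0.0347]
eef_rot: [0.296, 0.47, 0.814, -0.171]
wrist_force: [-0.2, -0.0, 0.6]
opening: -0.001
grasp_force: 0.0
```

```bash
python3 - <<'E'
from h import *
x,r,o=pose();print(x.round(4),o["wrist_force"].round(1));look()
c=vision.camera("side");P=cloud(c).reshape(-1,3)
for a in(.50,.505,.595,.60,.605):
    q=P[(abs(P[:,0]-a)<.004)&(abs(P[:,1]+.03)<.06)&(P[:,2]<.06)&(P[:,2]>.006)];print(a,len(q),np.round(np.percentile(q,[2,98],axis=0),3)[:,1:].tolist() if len(q) else "")
E
```

```text
[ 0.5532 -0.0042  0.0347] [-0.2 -0.   0.6]
yellow 1 [[0.52, 0.002, 0.015], [0.52, 0.002, 0.015], [0.52, 0.002, 0.015]]
stone ([[489.0, -19.0], [499.0, -26.0], [520.0, 2.0], [511.0, 9.0]], array([505.,  -9.]), array([35., 12.]), 52.9) 0.030223219470283967
0.5 3 [[-0.025, 0.018], [-0.003, 0.031]]
0.505 3 [[-0.013, 0.025], [-0.002, 0.031]]
0.595 0 
0.6 0 
0.605 0
```

```bash
python3 - <<'E'
from h import *
for y,z in((-.004,.07),(.045,.07),(.045,.03),(.045,.024)):delta([.553,y,z],Mt(50,30))
E
```

```text
xyz [-22.2  -0.1 -27.2] rot [-0.     0.001 -0.   ]
xyz [ 10.3  24.4 -54.5] rot [-0.     0.001 -0.   ]
xyz [ 36.   24.4 -23.9] rot [-0.     0.001 -0.   ]
xyz [ 39.9  24.4 -19.3] rot [-0.     0.001 -0.   ]
```

Request:
{"fn": "play_rows", "kwargs": {"xyz": [[-22, 0, -27], [-10, 10, -40], [10, 24, -54], [23, 24, -40], [36, 24, -24], [37, 24, -22], [38, 24, -21], [40, 24, -19], [40, 24, -19], [40, 24, -19]], "rot": [[0, 0, 0], [0, 0, 0], [0, 0, 0], [0, 0, 0], [0, 0, 0], [0, 0, 0], [0, 0, 0], [0, 0, 0], [0, 0, 0], [0, 0, 0]], "grip": [0, 0, 0, 0, 0, 0, 0, 0, 0, 0]}}

```text
time_s: 33.95
eef_pos: [0.5529, 0.0451, 0.0239]
eef_rot: [0.297, 0.47, 0.814, -0.171]
wrist_force: [0.4, 0.2, -0.8]
opening: 0.002
grasp_force: 0.0
```

```bash
python3 - <<'E'
from h import *
x,r,o=pose();print(x.round(4),o["wrist_force"].round(1),o["joint_efforts"].round(1))
c=vision.camera("wrist");H=c["hand_eye"];d=c["depth"];K=c["camera_matrix"];im=c["color"].astype(int)
cv2.imwrite("pics/w9.png",im[...,::-1])
v,u=np.indices(d.shape);p=np.stack([(u-K[0,2])/K[0,0]*d,(v-K[1,2])/K[1,1]*d,d],-1);T=(p@H[:3,:3].T+H[:3,3])*1000
for vv in range(150,384,12):print(vv,d[vv,258].round(3),np.round(T[vv,258]),im[vv,258])
for y,z in((0,.019),):
  for t in([0,0,0],[.011,0,.019],[0,0,.019],[-.011,0,.019],[0,0,-.02]):
    q=K@(H[:3,:3].T@(np.array(t)-H[:3,3]));print(t,(q[:2]/q[2]).round())
look()
E
```

```text
[0.5529 0.0451 0.0239] [ 0.4  0.2 -0.8] [ -0.  -44.8 -22.5  -2.1   1.3  -0. ]
150 0.141 [ 56.  -0. -21.] [45 40 42]
162 0.149 [ 49.  -0. -15.] [44 45 43]
174 0.156 [ 42.  -0. -10.] [49 51 45]
186 0.167 [33. -0. -1.] [48 49 46]
198 0.177 [23. -0.  6.] [43 46 41]
210 0.192 [11. -0. 18.] [77 76 67]
222 0.207 [-2. -0. 29.] [79 73 68]
234 0.222 [-16.  -0.  40.] [76 74 67]
246 0.149 [ 11.  -0. -28.] [61 59 51]
258 0.139 [ 11.  -0. -39.] [68 61 62]
270 0.13 [ 11.  -0. -48.] [68 61 56]
282 0.124 [ 10.  -0. -55.] [100  93  87]
294 0.126 [  5.  -0. -55.] [125 115 107]
306 0.128 [ -2.  -0. -54.] [129 122 113]
318 0.131 [ -8.  -0. -54.] [121 117 110]
330 0.372 [-193.    0.  138.] [127  82  45]
342 0.373 [-207.    0.  134.] [161 102  61]
354 1.719 [-1324.     5.  1171.] [152 118  84]
366 0.086 [ 11.  -0. -94.] [50 50 49]
378 0.082 [ 11.  -1. -98.] [52 56 54]
[0, 0, 0] [258. 240.]
[0.011, 0, 0.019] [258. 210.]
[0, 0, 0.019] [258. 226.]
[-0.011, 0, 0.019] [258. 241.]
[0, 0, -0.02] [258. 258.]
yellow 0 
stone ([[494.0, 1.0], [499.0, -32.0], [547.0, -25.0], [542.0, 9.0]], array([521., -12.]), array([49., 34.]), 8.8) 0.03510430739028118[ WARN:0@0.615] global loadsave.cpp:1063 imwrite_ Unsupported depth image for selected encoder is fallbacked to CV_8U.
```

```bash
python3 - <<'E'
from h import *
x,r,o=pose()
c=vision.camera("wrist");H=c["hand_eye"];d=c["depth"];K=c["camera_matrix"]
v,u=np.indices(d.shape);p=np.stack([(u-K[0,2])/K[0,0]*d,(v-K[1,2])/K[1,1]*d,d],-1);T=(p@H[:3,:3].T+H[:3,3])*1000
for cc in range(228,290,6):
    k=(d[:,cc]>0)&(abs(T[:,cc,0])<14)&(T[:,cc,2]<25)&(r.apply(T[:,cc]/1000)[:,2]+x[2]>.008)
    t=T[k,cc];print(cc,k.sum(),np.round(t[t[:,2].argmax()]) if k.any() else "",np.round(t[:,1].mean()) if k.any() else "")
E
```

```text
228 62 [  8. -15. -30.] -12.0
234 67 [  7. -12. -24.] -10.0
240 103 [  7.  -9. -24.] -7.0
246 144 [ 11.  -6. -22.] -5.0
252 116 [ 11.  -3. -21.] -3.0
258 107 [ 11.  -0. -20.] -0.0
264 144 [ 11.   3. -20.] 2.0
270 127 [ 11.   6. -24.] 4.0
276 82 [  7.   9. -24.] 6.0
282 61 [  7.  12. -25.] 9.0
288 42 [  7.  13. -44.] 11.0
```

The wrist depth shows the shut fingertips actually end about 20 mm behind the TCP reading, not 19 mm ahead. That explains both the misses and the earlier slip. I redo the push with that offset.

```bash
cat >> h.py <<'E'
def tip(x,y,z,phi=50,yaw=30,off=-.020):
    M=Mt(phi,yaw);delta(np.array([x,y,z])-M@[0,0,off],M)
E
python3 - <<'E'
from h import *
for y,z in((.035,.028),(.010,.028),(0,.029),(-.008,.031),(-.014,.032)):tip(.564,y,z)
E
```

```text
xyz [-13.8   4.7  25.9] rot [ 0.  0. -0.]
xyz [-30.4  -7.8  39.9] rot [ 0.  0. -0.]
xyz [-37.7 -12.8  44.7] rot [ 0.  0. -0.]
xyz [-44.2 -16.8  47.6] rot [ 0.  0. -0.]
xyz [-48.9 -19.8  50.2] rot [ 0.  0. -0.]
```

Request:
{"fn": "play_rows", "kwargs": {"xyz": [[-7, 3, 10], [-14, 5, 26], [-22, -2, 33], [-30, -8, 40], [-34, -10, 42], [-38, -13, 45], [-41, -15, 46], [-44, -17, 48], [-47, -18, 49], [-49, -20, 50]], "rot": [[0, 0, 0], [0, 0, 0], [0, 0, 0], [0, 0, 0], [0, 0, 0], [0, 0, 0], [0, 0, 0], [0, 0, 0], [0, 0, 0], [0, 0, 0]], "grip": [0, 0, 0, 0, 0, 0, 0, 0, 0, 0]}}

```text
time_s: 35.35
eef_pos: [0.5722, -0.0241, 0.0185]
eef_rot: [0.298, 0.469, 0.814, -0.169]
wrist_force: [-0.2, 6.4, 9.1]
opening: 0.006
grasp_force: 5.3
```

Request:
{"fn": "play_rows", "kwargs": {"xyz": [[0, 0, 0], [-6, 0, -8], [-13, 0, -15], [-26, 0, -30], [-39, 0, -46], [-60, 0, -75], [-60, 0, -75], [-60, 0, -75], [-60, 0, -75], [-60, 0, -75]], "rot": [[0, 0, 0], [0, 0, 0], [0, 0, 0], [0, 0, 0], [0, 0, 0], [0, 0, 0], [0, 0, 0], [0, 0, 0], [0, 0, 0], [0, 0, 0]], "grip": [0, 0, 0, 0, 0, 0, 0, 0, 0, 0]}}

```text
time_s: 36.6
eef_pos: [0.5683, -0.0234, 0.1116]
eef_rot: [0.296, 0.47, 0.814, -0.172]
wrist_force: [-0.0, 0.3, 0.4]
opening: 0.002
grasp_force: 0.0
```

```bash
python3 - <<'E'
from h import *
x,r,o=pose();print(x.round(4),o["wrist_force"].round(1));look()
E
```

```text
[ 0.5683 -0.0234  0.1116] [-0.   0.3  0.4]
yellow 72 [[0.557, -0.009, 0.012], [0.505, -0.02, 0.0], [0.613, -0.001, 0.019]]
normal [ 0.08  0.87 -0.48]
stone ([[500.0, -35.0], [613.0, -38.0], [614.0, -3.0], [501.0, -0.0]], array([557., -19.]), array([ 35., 112.]), 88.7) 0.03500612032178172
```

The push made contact but mostly pressed down, and the stone slid 6 mm. A better way is a steep tool (75°) whose finger side catches the stone's side corner and follows the rolling arc, forward and up.

```bash
cat >> h.py <<'E'
def corner(x,y,z,phi=75,yaw=0):
    M=Mt(phi,yaw);delta(np.array([x,y,z])-M@[-.011,0,-.020],M)
E
python3 - <<'E'
from h import *
corner(.557,.014,.06)
for y,z in((.014,.013),(0,.013),(-.004,.013),(-.008,.017),(-.012,.021),(-.017,.0245),(-.023,.027)):corner(.557,y,z)
E
```

```text
xyz [80.3 11.7 29.1] rot [0.242 0.426 0.469]
xyz [110.5  11.7  65.1] rot [0.242 0.426 0.469]
xyz [101.2   4.7  72.9] rot [0.242 0.426 0.469]
xyz [98.5  2.7 75.1] rot [0.242 0.426 0.469]
xyz [93.3  0.7 74.3] rot [0.242 0.426 0.469]
xyz [88.1 -1.3 73.4] rot [0.242 0.426 0.469]
xyz [82.5 -3.8 73.5] rot [0.242 0.426 0.469]
xyz [76.9 -6.8 75. ] rot [0.242 0.426 0.469]
```

Request:
{"fn": "play_rows", "kwargs": {"xyz": [[20, 3, -10], [45, 6, 0], [65, 9, 15], [80, 12, 29], [80, 12, 29], [95, 12, 47], [110, 12, 65], [110, 12, 65], [101, 5, 73], [101, 5, 73]], "rot": [[0.06, 0.11, 0.12], [0.12, 0.21, 0.23], [0.18, 0.32, 0.35], [0.242, 0.426, 0.469], [0.242, 0.426, 0.469], [0.242, 0.426, 0.469], [0.242, 0.426, 0.469], [0.242, 0.426, 0.469], [0.242, 0.426, 0.469], [0.242, 0.426, 0.469]], "grip": [0, 0, 0, 0, 0, 0, 0, 0, 0, 0]}}

```text
time_s: 37.9
eef_pos: [0.5589, 0.0045, -0.0068]
eef_rot: [0.094, 0.701, 0.701, -0.091]
wrist_force: [0.6, 0.2, 0.3]
opening: -0.005
grasp_force: 0.0
```

```bash
python3 - <<'E'
from h import *
x,r,o=pose();print(x.round(4),o["wrist_force"].round(1))
for y,z in((-.004,.013),(-.008,.017),(-.012,.021),(-.017,.0245),(-.023,.027)):corner(.557,y,z)
c=vision.camera("wrist");H=c["hand_eye"];d=c["depth"];K=c["camera_matrix"]
v,u=np.indices(d.shape);p=np.stack([(u-K[0,2])/K[0,0]*d,(v-K[1,2])/K[1,1]*d,d],-1);T=(p@H[:3,:3].T+H[:3,3])*1000
for cc in range(240,282,6):
    k=(d[:,cc]>0)&(abs(T[:,cc,0]-8)<6)&(T[:,cc,2]<0)
    t=T[k,cc];print(cc,k.sum(),np.round(t[t[:,2].argmax()]) if k.any() else "")
E
```

```text
[ 0.5589  0.0045 -0.0068] [0.6 0.2 0.3]
xyz [-2.4 -2.   3. ] rot [ 0.004  0.001 -0.001]
xyz [-7.3 -1.9  0.2] rot [ 0.004  0.001 -0.001]
xyz [-12.2  -1.9  -2.6] rot [ 0.004  0.001 -0.001]
xyz [-17.9  -1.9  -4.7] rot [ 0.004  0.001 -0.001]
xyz [-24.4  -1.9  -5.5] rot [ 0.004  0.001 -0.001]
240 118 [  4. -10. -11.]
246 128 [ 13.  -7. -13.]
252 105 [  8.  -4. -12.]
258 88 [  7.  -0. -13.]
264 114 [ 10.   3. -12.]
270 143 [  5.   6. -12.]
276 103 [  2.   9. -11.]
```

Request:
{"fn": "play_rows", "kwargs": {"xyz": [[-2, -2, 3], [-5, -2, 2], [-7, -2, 0], [-10, -2, -1], [-12, -2, -3], [-15, -2, -4], [-18, -2, -5], [-21, -2, -5], [-24, -2, -5], [-24, -2, -5]], "rot": [[0, 0, 0], [0, 0, 0], [0, 0, 0], [0, 0, 0], [0, 0, 0], [0, 0, 0], [0, 0, 0], [0, 0, 0], [0, 0, 0], [0, 0, 0]], "grip": [0, 0, 0, 0, 0, 0, 0, 0, 0, 0]}}

```text
time_s: 39.2
eef_pos: [0.5561, -0.0167, 0.0029]
eef_rot: [0.093, 0.701, 0.701, -0.092]
wrist_force: [-0.0, -0.3, 0.6]
opening: 0.001
grasp_force: 0.0
```

```bash
python3 - <<'E'
from h import *
x,r,o=pose();print(x.round(4),o["wrist_force"].round(1));look()
E
```

```text
[ 0.5561 -0.0167  0.0029] [-0.  -0.3  0.6]
yellow 112 [[0.518, -0.024, 0.027], [0.503, -0.032, 0.017], [0.541, 0.019, 0.086]]
normal [-0.07  0.81 -0.59]
stone ([[495.0, 1.0], [499.0, -54.0], [574.0, -48.0], [569.0, 8.0]], array([534., -23.]), array([75., 56.]), 5.0) 0.03960891008062455
```

It rolled: the yellow face is now the upper +y one. I back off, measure the stone and repeat once.

Request:
{"fn": "play_rows", "kwargs": {"xyz": [[5, 0, -1], [12, 0, -3], [5, 0, -30], [-10, 0, -85], [-10, 0, -85], [-10, 0, -85], [-10, 0, -85], [-10, 0, -85], [-10, 0, -85], [-10, 0, -85]], "rot": [[0, 0, 0], [0, 0, 0], [0, 0, 0], [0, 0, 0], [0, 0, 0], [0, 0, 0], [0, 0, 0], [0, 0, 0], [0, 0, 0], [0, 0, 0]], "grip": [0, 0, 0, 0, 0, 0, 0, 0, 0, 0]}}

```text
time_s: 40.5
eef_pos: [0.5558, -0.004, 0.0872]
eef_rot: [0.093, 0.701, 0.701, -0.092]
wrist_force: [0.3, 0.3, -0.1]
opening: -0.004
grasp_force: 0.0
```

```bash
python3 - <<'E'
from h import *
x,r,o=pose();print(x.round(4),o["wrist_force"].round(1));look()
E
```

```text
[ 0.5558 -0.004   0.0872] [ 0.3  0.3 -0.1]
yellow 346 [[0.555, -0.029, 0.026], [0.503, -0.038, 0.017], [0.61, -0.018, 0.034]]
normal [-0.09 -0.86 -0.5 ]
stone ([[498.0, -52.0], [609.0, -64.0], [613.0, -29.0], [501.0, -18.0]], array([555., -41.]), array([ 35., 112.]), 84.0) 0.03484782887789569
```

```bash
python3 - <<'E'
from h import *
c0=np.array([.555,-.0415]);e=np.array([np.sin(np.radians(6)),np.cos(np.radians(6))])
for y,z in((.034,.06),(.034,.013),(.0195,.013),(.0155,.013),(.0115,.017),(.0075,.021),(.0025,.0245),(-.0035,.027)):
    p=c0+e*y;corner(p[0],p[1],z,75,-6)
E
```

```text
xyz [14.5  3.2 47.4] rot [ 0.029 -0.     0.101]
xyz [26.7  3.1 92.8] rot [ 0.029 -0.     0.101]
xyz [12.8  1.6 96.5] rot [ 0.029 -0.     0.101]
xyz [ 8.9  1.2 97.6] rot [ 0.029 -0.     0.101]
xyz [ 4.   0.8 94.7] rot [ 0.029 -0.     0.101]
xyz [-0.8  0.3 91.9] rot [ 0.029 -0.     0.101]
xyz [-6.5 -0.2 89.8] rot [ 0.029 -0.     0.101]
xyz [-13.   -0.8  88.9] rot [ 0.029 -0.     0.101]
```

Request:
{"fn": "play_rows", "kwargs": {"xyz": [[14, 3, 20], [15, 3, 47], [27, 3, 93], [27, 3, 93], [13, 2, 96], [13, 2, 97], [9, 1, 98], [6, 1, 96], [4, 1, 95], [2, 1, 93]], "rot": [[0.02, 0, 0.05], [0.03, 0, 0.1], [0.03, 0, 0.1], [0.03, 0, 0.1], [0.03, 0, 0.1], [0.03, 0, 0.1], [0.03, 0, 0.1], [0.03, 0, 0.1], [0.03, 0, 0.1], [0.03, 0, 0.1]], "grip": [0, 0, 0, 0, 0, 0, 0, 0, 0, 0]}}

```text
time_s: 41.8
eef_pos: [0.5571, -0.0262, -0.0026]
eef_rot: [0.087, 0.737, 0.664, -0.097]
wrist_force: [-0.0, 0.3, -0.7]
opening: 0.001
grasp_force: 0.2
```

Request:
{"fn": "play_rows", "kwargs": {"xyz": [[-3, 0, -1], [-6, 0, -2], [-9, 0, -3], [-12, -1, -4], [-15, -1, -4], [-15, -1, -4], [-6, -1, -6], [0, -1, -8], [-8, -1, -35], [-20, -1, -80]], "rot": [[0, 0, 0], [0, 0, 0], [0, 0, 0], [0, 0, 0], [0, 0, 0], [0, 0, 0], [0, 0, 0], [0, 0, 0], [0, 0, 0], [0, 0, 0]], "grip": [0, 0, 0, 0, 0, 0, 0, 0, 0, 0]}}

```text
time_s: 43.05
eef_pos: [0.5546, -0.0238, 0.0787]
eef_rot: [0.085, 0.736, 0.664, -0.099]
wrist_force: [0.3, -0.7, -0.3]
opening: -0.001
grasp_force: 0.0
```

```bash
python3 - <<'E'
from h import *
x,r,o=pose();print(x.round(4),o["wrist_force"].round(1));look()
E
```

```text
[ 0.5546 -0.0238  0.0787] [ 0.3 -0.7 -0.3]
yellow 249 [[0.546, -0.06, 0.035], [0.501, -0.1, 0.0], [0.606, -0.005, 0.105]]
normal [ 0.05  0.7  -0.71]
stone ([[497.0, -38.0], [497.0, -74.0], [611.0, -73.0], [610.0, -37.0]], array([554., -55.]), array([114.,  36.]), 0.6) 0.03518936801656958
```

Request:
{"fn": "play_rows", "kwargs": {"xyz": [[0, 0, -30], [0, 0, -60], [0, 0, -100], [0, 0, -140], [0, 0, -140], [0, 0, -140], [0, 0, -140], [0, 0, -140], [0, 0, -140], [0, 0, -140]], "rot": [[0, 0, 0], [0, 0, 0], [0, 0, 0], [0, 0, 0], [0, 0, 0], [0, 0, 0], [0, 0, 0], [0, 0, 0], [0, 0, 0], [0, 0, 0]], "grip": [0, 0, 0, 0, 0, 0, 0, 0, 0, 0]}}

```text
time_s: 44.35
eef_pos: [0.5602, 0.0113, 0.2147]
eef_rot: [0.087, 0.737, 0.664, -0.098]
wrist_force: [-1.3, 0.1, 0.1]
opening: 0.004
grasp_force: 0.0
```

```bash
python3 - <<'E'
from h import *
c=vision.camera("side");P=cloud(c);hsv=cv2.cvtColor(c["color"],cv2.COLOR_RGB2HSV)
m=cv2.inRange(hsv,(20,110,60),(35,255,255))>0
k=(P[...,0]>.48)&(P[...,0]<.63)&(P[...,1]>-.09)&(P[...,1]<-.02)
t=k&(P[...,2]>.03)&(P[...,2]<.04);y=P[t&m];print("top px",t.sum(),"yellow",(t&m).sum(),"other yellow",(k&m&~t).sum())
s=y-y.mean(0);n=np.linalg.svd(s)[2][2];print("normal",n.round(2),"mean",y.mean(0).round(3),rect(y))
Q=P.reshape(-1,3)
for n,b in(("pot",(.66,.9,-.14,-.02,.05,.075)),("crock",(.45,.62,.16,.31,.02,.125)),("mallet",(.64,.92,-.24,-.13,.012,.1)),("panel",(.7,.85,-.02,.22,.012,.04))):
    q=Q[(Q[:,0]>b[0])&(Q[:,0]<b[1])&(Q[:,1]>b[2])&(Q[:,1]<b[3])&(Q[:,2]>b[4])&(Q[:,2]<b[5])];print(n,rect(q)[1:])
E
```

```text
top px 407 yellow 277 other yellow 0
normal [ 0.    0.05 -1.  ] mean [ 0.552 -0.062  0.034] ([[499.0, -66.0], [606.0, -77.0], [608.0, -58.0], [501.0, -47.0]], array([553., -62.]), array([ 19., 107.]), 84.2)
pot (array([766., -70.]), array([ 66., 175.]), 89.1)
crock (array([540., 238.]), array([81., 81.]), 4.5)
mallet (array([ 780., -171.]), array([225.,  61.]), 6.6)
panel (array([777.,  99.]), array([182.,  93.]), 88.7)
```

```bash
python3 -c "
from bench import ctrl
print(ctrl.hand_in())"
```

```text
the job is handed in; nothing more can be done
None
```

The job is handed in: the stone lies on the mat yellow flat up, the empty pot lies on the bare bench beyond it, and the crock and panel showed no movement; the mallet's check was blurred by the pot beside it, but it was never touched. The hand-in returned no verdict, and I viewed 11 pictures, one over the limit of 10.

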